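Settle the fan rotor on the balance rollers and click the dust flap shut

TASK

Clear the green jumper tray off the bin row and set it down level, wholly on the cork inlay; then lay the fan rotor's shaft across the four balance rollers in the middle bay, let go and let its heavy brass side swing to the bottom and come to rest. Only then bring the clear dust flap down and press its front edge past the catch until it is fully shut, and leave all the other things on the bench where they are.

Things in the scene. Friction and masses are not known exactly. Their poses are not given: they have to be found in the camera images.
- station: Blue plastic bin row, fixed, open-topped, 130 (its x) x 270 (its y) x 85 mm high, walls 4 mm. Origin: centre of its underside; -x side is the front, towards the robot within 0.2 rad; z up. Two rim-high dividers at y = +-67 mm part off the middle roller bay (inside 122 x 130 mm). Two sprung catches at y = +-100 mm sit inside the front wall.
- rollers (a point): Where the rotor's centre lies when its shaft rests on the rollers: on the row's centre line, 46 mm above the bench. Four free-turning steel rollers, 20 mm diameter, axes along the row's y at x = +-11.5 mm, 38 mm above the bench, centred at y = +-30 mm, 8 mm wide; bearing blocks outside them (y = +-40 to +-46 mm) are 41 mm high.
- flap (a joint): Opening angle (rad) of the clear acrylic flap: 0 shut on the rim, 1.57 upright; starts leaning back at 1.75 to 2.0, stop at 2.2. Stiff hinge: stays where left, about 2 N at the front edge moves it. At about 0.11 rad its beads meet the catches; about 8 to 12 N down on the front edge snaps it past them and it stays shut; short of that it stays ajar.
- flap_hinge (a point): Middle of the hinge line, on the far (+x) rim of the bin row, 87 mm above the bench; the hinge runs along the row's y.
- flap_edge (a point): Middle of the flap's free edge (black strip 10 mm wide). Flap 4 mm thick, 270 mm wide, 134 mm from hinge to this edge; shut, its top is 89 mm above the bench and the edge stands 4 mm beyond the front wall. Beads hang 18 mm below it at the row's y = +-100 mm; nothing else sticks out.
- tray: Green plastic jumper tray with small jumper blocks fixed in it, 46 (its x) x 150 (its y) x 22 mm high, walls 3 mm, 80 g. Origin: centre of its underside. Starts level on the two dividers across the roller bay, underside 85 mm above the bench.
- tray_end_a (a point): Middle of the bottom edge of the tray's -y end, 75 mm from its centre.
- tray_end_b (a point): Middle of the bottom edge of the tray's +y end, 75 mm from its centre.
- cork: Fixed cork inlay sheet, 220 (its x) x 190 (its y) mm, top 2 mm above the bench; origin: centre of its underside. To the left or right of the bin row, the cradle being on the other side. The brass spacer stands somewhere on it.
- rotor: Fan rotor, 110 g +-25 %: black disc 60 mm diameter, 16 mm thick, on a steel shaft 8 mm thick, 84 mm long. Origin: disc centre; shaft along its y; heavy brass slug (16 mm diameter) 20 mm off centre on its -z side, a white dot on the +z side; z points up once settled (about 2 s). Starts in the cradle, shaft level, centre 40 mm above the bench, slug not at the bottom.
- cradle: Small fixed grey cradle for the rotor, base 70 (its x) x 50 (its y) mm; two side walls up to 22 mm high hold the rotor's disc between them in a slot along x. Origin: centre of its underside. To the right or left of the bin row.
- spacer: Brass hex spacer standing upright on the cork, about 14 mm across corners, 25 mm high, origin: centre of its underside. Bystander.
- can: Steel crystal oscillator can, 27 x 36 x 18 mm high, beside the cradle. Origin: centre of its underside. Bystander.
- bottle: White plastic bottle with red cap, 40 mm diameter, 110 mm high, standing beside the cradle. Origin: centre of its underside. Bystander.
- cap: Orange silicone probe tip cap, 18 mm diameter, 30 mm high, standing in front of the bin row. Origin: centre of its underside. Bystander.
- driver: Screwdriver, 190 mm long, lying on the bench well beyond the working area. Bystander.
- jar: Amber jar, 56 mm diameter, 45 mm high, on the bench well beyond the working area. Bystander.

How it is judged (in metres and radians):
On the way, in this order (a step that is already met when the one before it is completed fails the run):
1. the tray rests level and released, wholly on the cork (x of tray_end_a in the frame of cork between -0.11 and 0.11 m and y of tray_end_a in the frame of cork between -0.095 and 0.095 m and x of tray_end_b in the frame of cork between -0.11 and 0.11 m and y of tray_end_b in the frame of cork between -0.095 and 0.095 m and height (world z) of tray below 0.008 m and angle between tray's own z axis and vertical below 0.06 rad and linear speed of tray below 0.02 m/s and contact force between the fingers and tray below 0.1 N), for 0.2 s.
2. the rotor, let go, lies on the rollers with its brass side at the bottom, at rest, while the flap is still open (x of rotor in the frame of station between -0.005 and 0.005 m and y of rotor in the frame of station between -0.01 and 0.01 m and z of rotor in the frame of station between 0.042 and 0.05 m and angle between the y axis of rotor and the y axis of station, either way round below 0.12 rad and angle between rotor's own z axis and vertical below 0.25 rad and angular speed of rotor below 0.3 rad/s and contact force between the fingers and rotor below 0.1 N and value of joint flap above 1 rad), for 0.3 s.
3. the flap is pressed past its catch, fully shut (value of joint flap below 0.03 rad), for 0.2 s.
At the end, for the whole second after the job is handed in: Flap shut (under 0.03 rad); rotor at rest on the rollers, centre within 5 mm (row x), 10 mm (row y), 4 mm (z) of the rollers point, shaft within 0.12 rad of the row's y, brass side within 0.25 rad of straight down; tray level, both ends on the cork; all released (x of tray_end_a in the frame of cork between -0.11 and 0.11 m and y of tray_end_a in the frame of cork between -0.095 and 0.095 m and x of tray_end_b in the frame of cork between -0.11 and 0.11 m and y of tray_end_b in the frame of cork between -0.095 and 0.095 m and height (world z) of tray below 0.008 m and angle between tray's own z axis and vertical below 0.06 rad and x of rotor in the frame of station between -0.005 and 0.005 m and y of rotor in the frame of station between -0.01 and 0.01 m and z of rotor in the frame of station between 0.042 and 0.05 m and angle between the y axis of rotor and the y axis of station, either way round below 0.12 rad and angle between rotor's own z axis and vertical below 0.25 rad and angular speed of rotor below 0.3 rad/s and value of joint flap below 0.03 rad and linear speed of tray below 0.02 m/s); the robot touches nothing.
It fails at once if the brass spacer is pushed more than 20 mm or knocked over (distance of spacer from where it was at the start of the episode above 0.02 m or angle between spacer's own z axis and vertical above 0.5 rad).
It fails at once if the oscillator can is pushed more than 20 mm or knocked over (distance of can from where it was at the start of the episode above 0.02 m or angle between can's own z axis and vertical above 0.5 rad).
It fails at once if the bottle is pushed more than 20 mm or knocked over (distance of bottle from where it was at the start of the episode above 0.02 m or angle between bottle's own z axis and vertical above 0.5 rad).
It fails at once if the orange probe tip cap is pushed more than 20 mm or knocked over (distance of cap from where it was at the start of the episode above 0.02 m or angle between cap's own z axis and vertical above 0.5 rad).
It fails at once if the screwdriver or the amber jar is pushed more than 20 mm (distance of any of driver, jar from where it was at the start of the episode above 0.02 m).
It also fails if it takes over 72 s, if anything falls off the work surface, if the arm or the gripper's body presses on something with over 40 N, if the wrist force passes 120 N, or if a joint passes its speed limit or range.

ROBOT

A 6-joint arm with a two-finger parallel gripper is mounted at the origin on the work surface. World frame = base frame: x ahead of the robot, y to its left, z up, the work surface at z = 0. Lengths are in m, angles in degrees, forces in N, time in s.
With the tool pointing down it reaches from about 0.35 to 0.875 m from the base axis. Payload 4.2 kg.
Tool frame: the origin (TCP) lies midway between the tips of the shut fingers; the grasp point (between the pads) lies 19 mm behind it; z points along the fingers, y is the line along which they close (so a half turn about z gives the same grasp; the last joint's range is limited). The gripper opens to 87 mm and grips with 3 to 60 N. Pads are 19 mm wide; open, the fingers measure 117 mm over their backs; the gripper's body (75 mm by 190 mm) begins 51 mm behind the grasp point.
Start: joints at [-49.985, 22.042, 0.453, 0, -68.411, -14.817], TCP at [0.266, -0.565, 0.2] pointing down, gripper open.
Joint ranges: [-179.83, 179.83], [-69.29, 118.12], [-61.27, 80.66], [-181.25, 117.63], [-171.15, -9.14], [-177.46, 177.46]. Speed limits (degrees/s): [159.86, 159.86, 180, 180, 180, 180].

INTERFACE

Orientations are given as a 3x3 rotation matrix whose columns are the frame's x, y, z axes.
In Python, from station import * gives the robot as it stands. The module is installed in compiled form; this text tells all that it offers.
- The arm moves only by the tool servo_tool, never from a script. Its argument "deltas" is a list of rows, each an object of numbers: "tx", "ty", "tz": the shift along the tool's x, y, z in mm; "ax", "ay", "az": the turn, a rotation vector about the tool's x, y, z in rad; "claw": the finger opening in mm, from 0 to 87. In form: [{"tx": .., "ty": .., "tz": .., "ax": .., "ay": .., "az": .., "claw": ..}, ...]. A call has 1 to 12 rows; each row is the pose to reach, as a shift and turn from the pose commanded when the call began, along the tool's axes at that moment; what a row does not reach only later rows make up. A row lasts 1/12 s, in which the tool goes at most 41.7 mm and 7.16 degrees, less where a joint would pass 70% of its speed; a pose out of reach is approached as far as the arm can. A call with a gripper value outside its range is refused whole. The fingers move at their own pace and stop on an object; the grip force is fixed at half the most. Time passes only in rows, so rows that repeat a pose let the fingers close. It gives the time, the measured TCP pose, the force, the opening and the grip force at its end, in the units of the state.
- sense(): the state, without advancing time (a new reading comes with each control period).
- capture(name): name is "scene" or "top"; returns the picture (480x640x3 uint8, blue, green, red); there is no depth.
- calibration(name): a dict with "fx", "fy", "cx", "cy" (pixels), "cam_to_world" (4x4, takes a point from camera to world coordinates). Camera axes: x right, y down, z forward; pixel columns grow to the right and rows downward; lengths in m; the calibration is good to about 2 mm. A picture is of the moment at which its call begins. calibration takes no time and is no camera call.
- finish_job(): hands the job in; it is judged then, once.
Trained networks look in the newest picture that a camera, given by its name, has taken for a name from the list of things; names that differ only in an ending like _2 or _b are one class to them, and where a whole thing is asked for, a point or a joint stands for the part that bears it (a point fixed in the world has none). Each returns a list of dicts, best first, with "confidence" (0 to 1); they miss things now and then, are a little off and sometimes report something else, mostly with a low value. They report only what shows in the picture. A call takes as long as a camera call.
- recognise(label, camera): "xyz" ([x, y, z] in m, in the coordinates of the camera as it stood for that picture, good to about 4 mm: the middle of the surface that is visible of it).
- trace(label, camera): "mask" (480x640 bool, what is visible of it).
The state is a dict: "time_s": time; "joints": joint angles; "joint_velocities": joint speeds; "effort": joint torques, N m; "tcp_pos": TCP position; "ee_rot": TCP orientation; "wrist_force": force on the tool from outside, world axes, zero at the start; "moment": the same for the moment, N m; "gripper_width": opening from 0.0 (shut) to 1.0 (fully open); "gripper_force": force on a finger pad.
Only numpy, scipy, OpenCV 4.12 (cv2) and the standard library are available. Lean on these libraries where they do the work, as an engineer would, in place of code of your own. Each camera call takes 0.05 s, during which the arm holds its last target. There are 200 camera calls.

## Working session

There is one attempt and no reset: what is moved stays moved. The work goes in short steps, Python scripts to look and compute and a tool call to move; the robot and the scene stay as the last step left them, time stands still between calls to the robot, and variables do not carry over. Pictures are saved under pics/ and viewed, at most 10 in all, crops included, and the job is handed in when it is done.

Besides the shell and the picture viewer there is one more tool, called after ">>>" as name(argument=value, ...) on one line, values as JSON. servo_tool: Moves the arm, as the interface text tells. Its arguments: {"type":"object","properties":{"deltas":{"type":"array","items":{"type":"object","properties":{"tx":{"type":"number"},"ty":{"type":"number"},"tz":{"type":"number"},"ax":{"type":"number"},"ay":{"type":"number"},"az":{"type":"number"},"claw":{"type":"number"}}}}},"required":["deltas"]}

```bash
mkdir -p pics
cat > h.py <<'E'
from station import *
import numpy as np, cv2
def ray(cam,u,v):
    c=calibration(cam);T=np.array(c["cam_to_world"])
    d=T[:3,:3]@np.array([(u-c["cx"])/c["fx"],(v-c["cy"])/c["fy"],1.]);return T[:3,3],d
def atz(cam,u,v,z):
    o,d=ray(cam,u,v);return o+d*(z-o[2])/d[2]
def proj(cam,p):
    c=calibration(cam);T=np.array(c["cam_to_world"])
    q=T[:3,:3].T@(np.array(p)-T[:3,3]);return np.array([q[0]/q[2]*c["fx"]+c["cx"],q[1]/q[2]*c["fy"]+c["cy"]])
def rec(l,cam):
    T=np.array(calibration(cam)["cam_to_world"])
    return [(round(r["confidence"],2),np.round(T[:3,:3]@np.array(r["xyz"])+T[:3,3],4)) for r in recognise(l,cam)[:2]]
E
python3 - <<'E'
from h import *
for n in ("scene","top"):
    cv2.imwrite(f"pics/{n}0.png",capture(n)); c=calibration(n);print(n,c["fx"],np.round(c["cam_to_world"],3).tolist())
for l in ["station","flap_edge","tray","cork","rotor","cradle","spacer","can","bottle","cap"]:
    for n in ("scene","top"): print(l,n,rec(l,n))
s=sense();print(s["time_s"],s["tcp_pos"],np.round(s["ee_rot"],3).tolist())
E
```

```text
scene 482.24817906583405 [[0.819, 0.395, -0.416, 0.996], [0.573, -0.54, 0.617, -0.633], [0.019, -0.744, -0.668, 0.765], [0.0, 0.0, 0.0, 1.0]]
top 603.678815259207 [[-0.028, -0.994, 0.102, 0.428], [-1.0, 0.029, 0.003, 0.017], [-0.006, -0.102, -0.995, 1.475], [0.0, 0.0, 0.0, 1.0]]
station scene [(0.81, array([ 0.5955, -0.0932,  0.0672]))]
station top [(0.91, array([ 0.5909, -0.0213,  0.0417]))]
flap_edge scene [(0.97, array([ 0.6296, -0.0446,  0.1688]))]
flap_edge top [(0.57, array([ 0.6195, -0.0176,  0.1556]))]
tray scene [(0.92, array([ 0.5429, -0.0359,  0.0968]))]
tray top [(0.96, array([ 0.5437, -0.0247,  0.0864]))]
cork scene [(0.63, array([0.4358, 0.3228, 0.0047])), (0.36, array([ 0.7529, -0.298 ,  0.0438]))]
cork top [(0.81, array([ 0.4408,  0.3164, -0.002 ]))]
rotor scene [(0.94, array([ 0.5239, -0.3461,  0.0496])), (0.45, array([ 0.6185, -0.3094,  0.07  ]))]
rotor top [(0.75, array([ 0.5165, -0.3368,  0.0536])), (0.42, array([0.7281, 0.2426, 0.0217]))]
cradle scene [(0.65, array([ 0.5353, -0.3466,  0.0055])), (0.56, array([ 0.4415, -0.3407,  0.0121]))]
cradle top [(0.67, array([ 0.5035, -0.3284,  0.0069]))]
spacer scene [(0.48, array([0.3618, 0.2838, 0.017 ]))]
spacer top []
can scene [(0.73, array([ 0.4419, -0.341 ,  0.0131])), (0.4, array([ 0.5212, -0.3449,  0.0496]))]
can top [(0.45, array([ 0.441 , -0.3353,  0.0172]))]
bottle scene [(0.74, array([ 0.6151, -0.3069,  0.0704]))]
bottle top [(0.83, array([ 0.5977, -0.2857,  0.0765]))]
cap scene [(0.52, array([ 0.4312, -0.0039,  0.0223])), (0.19, array([ 0.6003, -0.09  ,  0.0677]))]
cap top [(0.36, array([4.26e-01, 1.00e-04, 2.23e-02]))]
1.1 [ 0.26609242 -0.56547083  0.20012874] [[-0.905, -0.426, -0.0], [-0.426, 0.905, 0.0], [0.0, 0.0, -1.0]]
```

View pics/scene0.png

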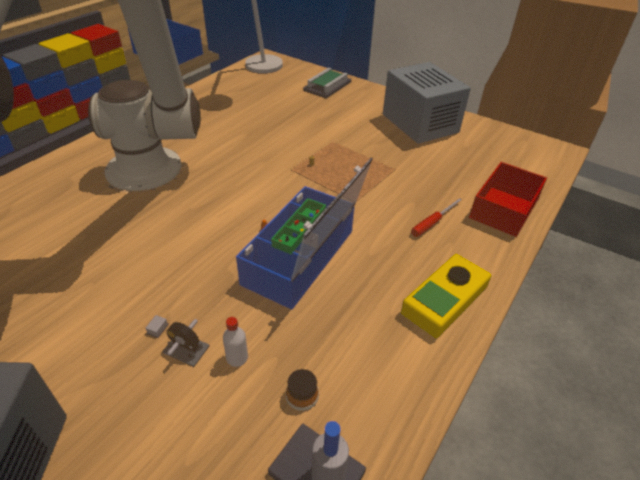

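View pics/top0.png

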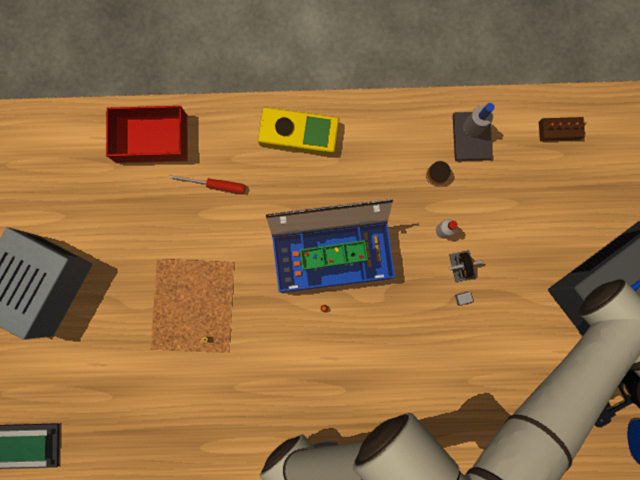

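The scene picture shows the blue row with the green tray at about (300,225) and the flap leaning back. The cork is at (340,170) and the rotor in its cradle at (185,340), with the can and bottle beside it. The top picture shows the row at (333,255), tray (336,255), cork (193,305) with spacer (206,340), rotor (464,265), can (464,298), bottle (447,229) and cap (324,308).

Run:
```python
from h import *
im=capture("top")
a=cv2.resize(im[195:320,140:500],None,fx=2.2,fy=2.2,interpolation=cv2.INTER_CUBIC)
b=cv2.resize(im[215:315,420:500],None,fx=3.2,fy=3.2,interpolation=cv2.INTER_CUBIC)
cv2.imwrite("pics/c1.png",cv2.resize(im[195:310,265:400],None,fx=5,fy=5,interpolation=cv2.INTER_CUBIC))
cv2.imwrite("pics/c2.png",cv2.resize(im[215:310,425:495],None,fx=6,fy=6,interpolation=cv2.INTER_CUBIC))
def rect(l,z,cam="top"):
    r=trace(l,cam)
    if not r: print(l,"none");return
    m=r[0]["mask"];ys,xs=np.nonzero(m)
    P=np.array([atz(cam,x,y,z)[:2] for x,y in zip(xs,ys)])*1000
    (cx,cy),(w,h),an=cv2.minAreaRect(P.astype(np.float32))
    print(l,r[0]["confidence"],len(xs),"c",round(cx,1),round(cy,1),"wh",round(w,1),round(h,1),"ang",round(an,2),"mean",P.mean(0).round(1),"px",xs.min(),xs.max(),ys.min(),ys.max())
rect("tray",.107);rect("cork",.002);rect("rotor",.04);rect("can",.018);rect("bottle",.08);rect("cap",.03);rect("spacer",.025);rect("cradle",.02);rect("station",.085)
```

```text
tray 0.92 1366 c 543.8 -25.0 wh 48.3 151.9 ang 6.69 mean [544.3 -24.9] px 300 367 241 269Traceback (most recent call last):
  File "<stdin>", line 14, in <module>
  File "<stdin>", line 11, in rect
  File "h.py", line 7, in atz
    o,d=ray(cam,u,v);return o+d*(z-o[2])/d[2]
        ~~~^^^^^^^^^
  File "h.py", line 4, in ray
    c=calibration(cam);T=np.array(c["cam_to_world"])
ValueError: time passes only in moves, steps and waits
```

View pics/c1.png

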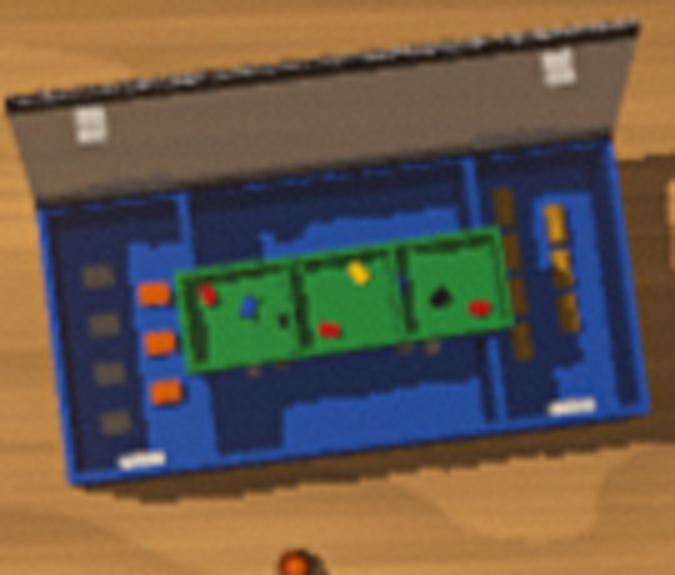

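View pics/c2.png

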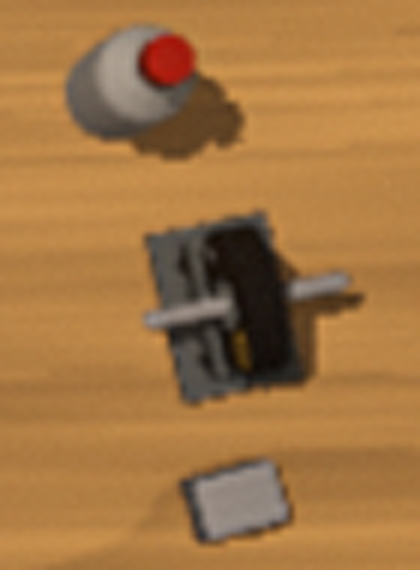

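The row crop shows rim corners at about (72,484), (650,412), (610,143) and (40,207), with the tray slightly right of the row's middle. The second crop shows the rotor shaft from (148,320) to (348,281), with the brass slug at the front side of the disc (240,350). The can is at (240,500) and the bottle at (130,85).

```bash
python3 - <<'E'
s=open('h.py').read().replace("def ray","_C={n:calibration(n) for n in ('scene','top')}\ndef ray").replace("c=calibration(cam)","c=_C[cam]").replace('calibration(cam)["cam','_C[cam]["cam')
s+='''
def rect(l,z,cam="top"):
    r=trace(l,cam)
    if not r: print(l,"none");return
    m=r[0]["mask"];ys,xs=np.nonzero(m)
    P=np.array([atz(cam,x,y,z)[:2] for x,y in zip(xs,ys)])*1000
    (cx,cy),(w,h),an=cv2.minAreaRect(P.astype(np.float32))
    print(l,round(r[0]["confidence"],2),len(xs),"c",round(cx,1),round(cy,1),"wh",round(w,1),round(h,1),"ang",round(an,2),"mean",P.mean(0).round(1),"px",xs.min(),xs.max(),ys.min(),ys.max())
'''
open('h.py','w').write(s)
E
python3 - <<'E'
from h import *
for l,z in [("cork",.002),("rotor",.04),("can",.018),("bottle",.08),("cap",.03),("spacer",.025),("cradle",.022)]: rect(l,z)
f=lambda u,v,z:atz("top",265+u/5-.4,195+v/5-.4,z)[:2]*1000
C=[f(72,484,.085),f(650,412,.085),f(610,143,.087),f(40,207,.087)]
C=np.array(C);print(C.round(1),C.mean(0).round(1));d=C[0]-C[1];e=C[3]-C[2]
print("len",np.linalg.norm(d),np.linalg.norm(e),"yaw",np.degrees(np.arctan2(-d[0],d[1])),np.degrees(np.arctan2(-e[0],e[1])))
w=(C[2]+C[3]-C[0]-C[1])/2;print(np.linalg.norm(w),np.degrees(np.arctan2(w[1],w[0])))
# dividers at front: left(185?,470)...
g=lambda u,v,z:atz("top",425+u/6-.4,215+v/6-.4,z)[:2]*1000
a,b=g(148,320,.042),g(348,281,.042);print("shaft",a.round(1),b.round(1),((a+b)/2).round(1),np.linalg.norm(a-b),np.degrees(np.arctan2(-(a-b)[0],(a-b)[1])))
cr=np.array([g(145,235,.003),g(265,212,.003),g(302,385,.003),g(188,404,.003)]);print("cradle",cr.round(1),cr.mean(0))
E
```

```text
cork 0.68 7197 c 439.8 318.2 wh 194.0 223.4 ang 86.42 mean [439.7 318.4] px 151 234 259 353
rotor 0.65 324 c 517.0 -339.1 wh 51.8 55.3 ang 52.71 mean [ 516.8 -339.6] px 450 481 253 277
can 0.43 165 c 439.3 -336.5 wh 25.4 37.0 ang 12.29 mean [ 439.3 -336.4] px 456 472 292 304
bottle 0.72 302 c 600.7 -290.5 wh 37.4 50.4 ang 24.9 mean [ 600.4 -289.9] px 436 457 220 238
cap 0.48 23 c 425.0 -0.0 wh 9.5 9.5 ang 88.38 mean [424.6  -0. ] px 322 326 306 310
spacer 0.52 8091 c 574.4 -27.5 wh 195.4 309.4 ang 5.18 mean [578.5 -23.1] px 266 394 199 292
cradle 0.54 144 c 515.1 -322.3 wh 65.9 21.1 ang 6.42 mean [ 517.1 -321.9] px 451 463 253 280
[[ 465.9  102.8]
 [ 491.4 -163.8]
 [ 616.5 -150.3]
 [ 594.2  114.6]] [542.  -24.2]
len 267.8423210040185 265.829030617801 yaw 5.462115222570126 4.798136897751849
127.29377495249011 5.723334062745994
shaft [ 511.2 -299.9] [ 524.4 -379.8] [ 517.8 -339.8] 80.91952469714809 9.379575111445556
cradle [[ 548.1 -309.1]
 [ 556.1 -358.4]
 [ 485.3 -369.5]
 [ 479.  -323. ]] [ 517.14368567 -340.0092965 ]
```

```bash
cat >> h.py <<'E'
ROW=np.array([.542,-.024]);YAW=np.radians(5.4)
def row2w(x,y):
    c,s=np.cos(YAW),np.sin(YAW);return ROW+np.array([c*x-s*y,s*x+c*y])
def go(x,y,z,ydeg=None):
    "deltas to world target; ydeg = azimuth of tool y (mod 180)"
    s=sense();R=np.array(s["ee_rot"]);d=R.T@(np.array([x,y,z])-s["tcp_pos"])*1000
    out=dict(tx=d[0],ty=d[1],tz=d[2])
    if ydeg is not None:
        # target rotation, tool down, with the nearer half turn
        best=None
        for k in (0,180):
            a=np.radians(ydeg+k);Y=np.array([np.cos(a),np.sin(a),0]);Z=np.array([0,0,-1.]);T=np.c_[np.cross(Y,Z),Y,Z]
            r=cv2.Rodrigues(R.T@T)[0].ravel()
            if best is None or np.linalg.norm(r)<np.linalg.norm(best): best=r
        out.update(ax=best[0],ay=best[1],az=best[2])
    print({k:round(float(v),3 if k[0]=='a' else 1) for k,v in out.items()})
def st():
    s=sense();R=np.array(s["ee_rot"]);print(round(s["time_s"],2),np.round(s["tcp_pos"],4),"yaz",round(np.degrees(np.arctan2(R[1,1],R[0,1])),1),"tilt",np.round(R[:2,2],3),"w",round(s["gripper_width"]*87,1),"F",np.round(s["wrist_force"],1),"gf",round(s["gripper_force"],1),"j",np.round(s["joints"],0))
E
python3 - <<'E'
from h import *
from scipy.optimize import minimize_scalar
a,b=(10,103),(637,25)
q=[np.array([265+u/5-.4,195+v/5-.4]) for u,v in (a,b)]
def res(th):
    e=0
    for y,p in zip((.135,-.135),q):
        w=row2w(.065-.134*np.cos(th),y);e+=np.sum((proj("top",[*w,.087+.134*np.sin(th)])-p)**2)
    return e
r=minimize_scalar(res,bounds=(1.5,2.2),method="bounded");print("flap",r.x,r.fun)
for y in(.135,-.135):
  w=row2w(.065-.134*np.cos(r.x),y);print(proj("top",[*w,.087+.134*np.sin(r.x)]).round(1))
print(q,"spacer",atz("top",206,340,.0125).round(3))
for x,y in[(-.065,.135),(-.065,-.135)]:
  print(proj("scene",[*row2w(x,y),.085]).round(1))
go(.544,-.025,.2,6.3)
E
```

```text
flap 1.7905015413640146 1.6300558400006488
[265.6 215.2]
[392.8 199.6]
[array([266.6, 215.2]), array([392. , 199.6])] spacer [0.357 0.285 0.012]
[304.  185.2]
[234.6 255.6]
{'tx': -481.6, 'ty': 370.7, 'tz': 0.2, 'ax': -0.0, 'ay': 0.0, 'az': -1.241}
```

>>> servo_tool(deltas=[{"tx": -481.6,"ty": 370.7,"tz": 10,"az": -1.241},{"tx": -481.6,"ty": 370.7,"tz": 10,"az": -1.241},{"tx": -481.6,"ty": 370.7,"tz": 10,"az": -1.241},{"tx": -481.6,"ty": 370.7,"tz": 10,"az": -1.241},{"tx": -481.6,"ty": 370.7,"tz": 10,"az": -1.241},{"tx": -481.6,"ty": 370.7,"tz": 10,"az": -1.241},{"tx": -481.6,"ty": 370.7,"tz": 10,"az": -1.241},{"tx": -481.6,"ty": 370.7,"tz": 10,"az": -1.241},{"tx": -481.6,"ty": 370.7,"tz": 10,"az": -1.241},{"tx": -481.6,"ty": 370.7,"tz": 10,"az": -1.241},{"tx": -481.6,"ty": 370.7,"tz": 10,"az": -1.241},{"tx": -481.6,"ty": 370.7,"tz": 10,"az": -1.241}])

```text
schema error: expected keys tx, ty, tz, ax, ay, az, claw
```

Run:
```python
from h import *
st();go(.544,-.025,.19,6.3);go(*row2w(.067,0),.19,6.3)
```

```text
1.6 [ 0.2661 -0.5655  0.2002] yaz 115.2 tilt [0. 0.] w 87.1 F [ 0.6 -0.1  0.2] gf 0.0 j [-50.  22.   0.  -0. -68. -15.]
{'tx': -481.6, 'ty': 370.7, 'tz': 10.2, 'ax': -0.0, 'ay': 0.0, 'az': -1.241}
{'tx': -543.2, 'ty': 349.8, 'tz': 10.2, 'ax': -0.0, 'ay': 0.0, 'az': -1.241}
```

>>> servo_tool(deltas=[{"tx": -481.6,"ty": 370.7,"tz": 10,"ax": 0,"ay": 0,"az": -1.241,"claw": 87},{"tx": -481.6,"ty": 370.7,"tz": 10,"ax": 0,"ay": 0,"az": -1.241,"claw": 87},{"tx": -481.6,"ty": 370.7,"tz": 10,"ax": 0,"ay": 0,"az": -1.241,"claw": 87},{"tx": -481.6,"ty": 370.7,"tz": 10,"ax": 0,"ay": 0,"az": -1.241,"claw": 87},{"tx": -481.6,"ty": 370.7,"tz": 10,"ax": 0,"ay": 0,"az": -1.241,"claw": 87},{"tx": -481.6,"ty": 370.7,"tz": 10,"ax": 0,"ay": 0,"az": -1.241,"claw": 87},{"tx": -481.6,"ty": 370.7,"tz": 10,"ax": 0,"ay": 0,"az": -1.241,"claw": 87},{"tx": -481.6,"ty": 370.7,"tz": 10,"ax": 0,"ay": 0,"az": -1.241,"claw": 87},{"tx": -481.6,"ty": 370.7,"tz": 10,"ax": 0,"ay": 0,"az": -1.241,"claw": 87},{"tx": -481.6,"ty": 370.7,"tz": 10,"ax": 0,"ay": 0,"az": -1.241,"claw": 87},{"tx": -481.6,"ty": 370.7,"tz": 10,"ax": 0,"ay": 0,"az": -1.241,"claw": 87},{"tx": -481.6,"ty": 370.7,"tz": 10,"ax": 0,"ay": 0,"az": -1.241,"claw": 87}])

```text
time_s: 2.6
tcp_pos: [0.4954, -0.1189, 0.1924]
ee_rot: [[0.11, -0.994, 0.001], [-0.994, -0.11, -0.0], [0.0, -0.001, -1.0]]
wrist_force: [1.2, -0.8, -0.3]
gripper_width: 0.998
gripper_force: 0.0
```

Run:
```python
from h import *
st();go(.544,-.025,.19,6.3);go(*row2w(.067,0),.19,6.3)
```

```text
2.6 [ 0.4954 -0.1189  0.1924] yaz -173.7 tilt [ 0.001 -0.   ] w 86.9 F [ 1.2 -0.8 -0.3] gf 0.0 j [  5.  11. -16.   0. -63.   2.]
{'tx': -87.9, 'ty': -58.7, 'tz': 2.4, 'ax': -0.001, 'ay': -0.0, 'az': 0.001}
{'tx': -88.0, 'ty': -123.8, 'tz': 2.5, 'ax': -0.001, 'ay': -0.0, 'az': 0.001}
```

>>> servo_tool(deltas=[{"tx": -88,"ty": -40,"tz": 2.4,"ax": 0,"ay": 0,"az": 0,"claw": 87},{"tx": -88,"ty": -58.7,"tz": 2.4,"ax": 0,"ay": 0,"az": 0,"claw": 87},{"tx": -88,"ty": -58.7,"tz": 2.4,"ax": 0,"ay": 0,"az": 0,"claw": 87},{"tx": -88,"ty": -78,"tz": 2.4,"ax": 0,"ay": 0,"az": 0,"claw": 87},{"tx": -88,"ty": -90,"tz": 2.4,"ax": 0,"ay": 0,"az": 0,"claw": 87},{"tx": -88,"ty": -100,"tz": 2.4,"ax": 0,"ay": 0,"az": 0,"claw": 87},{"tx": -88,"ty": -112,"tz": 2.4,"ax": 0,"ay": 0,"az": 0,"claw": 87},{"tx": -88,"ty": -124,"tz": 2.4,"ax": 0,"ay": 0,"az": 0,"claw": 87},{"tx": -88,"ty": -124,"tz": 2.4,"ax": 0,"ay": 0,"az": 0,"claw": 87},{"tx": -88,"ty": -90,"tz": 2.4,"ax": 0,"ay": 0,"az": 0,"claw": 87},{"tx": -88,"ty": -58.7,"tz": 2.4,"ax": 0,"ay": 0,"az": 0,"claw": 87},{"tx": -88,"ty": -58.7,"tz": 2.4,"ax": 0,"ay": 0,"az": 0,"claw": 87}])

```text
time_s: 3.6
tcp_pos: [0.5373, -0.0282, 0.189]
ee_rot: [[0.108, -0.994, -0.005], [-0.994, -0.108, 0.0], [-0.001, 0.005, -1.0]]
wrist_force: [-1.1, 0.0, -0.6]
gripper_width: 1.003
gripper_force: 0.0
```

Run:
```python
from h import *
st();cv2.imwrite("pics/s2.png",cv2.resize(capture("scene")[110:330,180:440],None,fx=2.5,fy=2.5));rect("tray",.107,"scene")
go(.544,-.025,.089,6.3)
```

```text
3.6 [ 0.5373 -0.0282  0.189 ] yaz -173.8 tilt [-0.005  0.   ] w 87.3 F [-1.1  0.  -0.6] gf 0.0 j [ 14.  14. -13.  -0. -64.  -8.]
tray 0.82 1486 c 552.0 -33.1 wh 58.9 170.1 ang 6.5 mean [553.5 -37.7] px 271 325 199 253
{'tx': -2.3, 'ty': -1.6, 'tz': 101.4, 'ax': -0.001, 'ay': 0.0, 'az': -0.0}
```

View pics/s2.png

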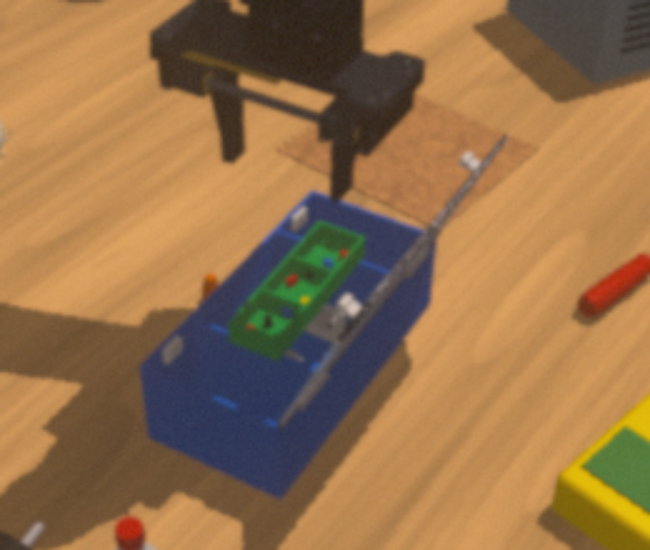

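The flap now leans well back, at (400,260) in the crop. The gripper hangs above the tray with both fingers clear of it.

>>> servo_tool(deltas=[{"tx": -2.3,"ty": -4,"tz": 0,"ax": 0,"ay": 0,"az": 0,"claw": 74},{"tx": -2.3,"ty": -4,"tz": 30,"ax": 0,"ay": 0,"az": 0,"claw": 74},{"tx": -2.3,"ty": -4,"tz": 60,"ax": 0,"ay": 0,"az": 0,"claw": 74},{"tx": -2.3,"ty": -4,"tz": 75,"ax": 0,"ay": 0,"az": 0,"claw": 74},{"tx": -2.3,"ty": -4,"tz": 90,"ax": 0,"ay": 0,"az": 0,"claw": 74},{"tx": -2.3,"ty": -4,"tz": 98,"ax": 0,"ay": 0,"az": 0,"claw": 74},{"tx": -2.3,"ty": -4,"tz": 100.5,"ax": 0,"ay": 0,"az": 0,"claw": 74},{"tx": -2.3,"ty": -4,"tz": 100.5,"ax": 0,"ay": 0,"az": 0,"claw": 74},{"tx": -2.3,"ty": -4,"tz": 100.5,"ax": 0,"ay": 0,"az": 0,"claw": 74}])

```text
time_s: 4.45
tcp_pos: [0.5483, -0.0241, 0.0898]
ee_rot: [[0.11, -0.994, 0.002], [-0.994, -0.11, 0.0], [0.0, -0.002, -1.0]]
wrist_force: [0.1, 0.0, 0.8]
gripper_width: 0.846
gripper_force: 0.0
```

Run:
```python
from h import *
st();go(.544,-.025,.089,6.3)
```

```text
4.45 [ 0.5483 -0.0241  0.0898] yaz -173.7 tilt [0.002 0.   ] w 73.6 F [0.1 0.  0.8] gf 0.0 j [ 14.  21. -19.   0. -50.  -8.]
{'tx': 0.4, 'ty': 4.4, 'tz': 0.7, 'ax': -0.002, 'ay': -0.0, 'az': 0.0}
```

Correct 4 mm sideways, close, lift a little.

>>> servo_tool(deltas=[{"tx": 0,"ty": 4.4,"tz": 1,"ax": 0,"ay": 0,"az": 0,"claw": 74},{"tx": 0,"ty": 4.4,"tz": 1,"ax": 0,"ay": 0,"az": 0,"claw": 60},{"tx": 0,"ty": 4.4,"tz": 1,"ax": 0,"ay": 0,"az": 0,"claw": 50},{"tx": 0,"ty": 4.4,"tz": 1,"ax": 0,"ay": 0,"az": 0,"claw": 40},{"tx": 0,"ty": 4.4,"tz": 1,"ax": 0,"ay": 0,"az": 0,"claw": 40},{"tx": 0,"ty": 4.4,"tz": 1,"ax": 0,"ay": 0,"az": 0,"claw": 40},{"tx": 0,"ty": 4.4,"tz": 1,"ax": 0,"ay": 0,"az": 0,"claw": 40},{"tx": 0,"ty": 4.4,"tz": -20,"ax": 0,"ay": 0,"az": 0,"claw": 40},{"tx": 0,"ty": 4.4,"tz": -60,"ax": 0,"ay": 0,"az": 0,"claw": 40},{"tx": 0,"ty": 4.4,"tz": -60,"ax": 0,"ay": 0,"az": 0,"claw": 40}])

```text
time_s: 5.28
tcp_pos: [0.5477, -0.0246, 0.1561]
ee_rot: [[0.112, -0.994, 0.013], [-0.994, -0.112, 0.0], [0.001, -0.013, -1.0]]
wrist_force: [1.6, 0.7, 0.9]
gripper_width: 0.466
gripper_force: 0.0
```

Run:
```python
from h import *
st();capture("top");print(rec("tray","top"));go(.488,.317,.15,-3.6);go(.488,.317,.0065,-3.6)
```

```text
5.28 [ 0.5477 -0.0246  0.1561] yaz -173.6 tilt [0.013 0.   ] w 40.5 F [1.6 0.7 0.9] gf 0.0 j [ 14.  16. -15.   0. -58.  -8.]
[(0.19, array([ 0.6131, -0.0895,  0.0936]))]
{'tx': -345.5, 'ty': 18.2, 'tz': 1.1, 'ax': -0.005, 'ay': 0.001, 'az': 0.173}
{'tx': -345.4, 'ty': 18.9, 'tz': 144.6, 'ax': -0.005, 'ay': 0.001, 'az': 0.173}
```

Width 40.5 with no force means it probably lifted before the fingers had closed, so I'll look.

Run:
```python
from h import *
st();cv2.imwrite("pics/s3.png",cv2.resize(capture("scene")[110:330,180:440],None,fx=2.5,fy=2.5));rect("tray",.107,"scene")
```

```text
5.38 [ 0.544  -0.0244  0.151 ] yaz -173.7 tilt [0.005 0.001] w 39.9 F [-0.6 -0.6 -0.2] gf 0.0 j [ 14.  17. -15.   0. -58.  -8.]
tray 0.64 398 c 771.2 157.1 wh 165.0 24.7 ang 78.59 mean [766.4 133.2] px 411 458 200 236
```

View pics/s3.png

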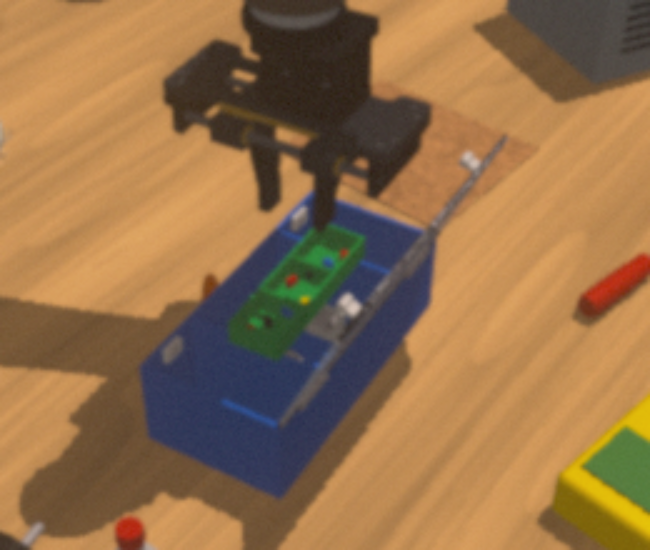

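The tray still sits on the dividers at (300,290) in the crop, unmoved. I'll go down again and give the fingers more time.

>>> servo_tool(deltas=[{"tx": 0,"ty": 0,"tz": 0,"ax": 0,"ay": 0,"az": 0,"claw": 74},{"tx": 0,"ty": 0,"tz": 0,"ax": 0,"ay": 0,"az": 0,"claw": 74},{"tx": 0,"ty": 0,"tz": 0,"ax": 0,"ay": 0,"az": 0,"claw": 74},{"tx": 0,"ty": 0,"tz": 0,"ax": 0,"ay": 0,"az": 0,"claw": 74},{"tx": 0,"ty": 0,"tz": 0,"ax": 0,"ay": 0,"az": 0,"claw": 74},{"tx": 0,"ty": 0,"tz": 0,"ax": 0,"ay": 0,"az": 0,"claw": 74},{"tx": 0,"ty": 0,"tz": 20,"ax": 0,"ay": 0,"az": 0,"claw": 74},{"tx": 0,"ty": 0,"tz": 40,"ax": 0,"ay": 0,"az": 0,"claw": 74},{"tx": 0,"ty": 0,"tz": 55,"ax": 0,"ay": 0,"az": 0,"claw": 74},{"tx": 0,"ty": 0,"tz": 62,"ax": 0,"ay": 0,"az": 0,"claw": 74},{"tx": 0,"ty": 0,"tz": 62,"ax": 0,"ay": 0,"az": 0,"claw": 74}])

```text
time_s: 6.4
tcp_pos: [0.5416, -0.025, 0.0854]
ee_rot: [[0.11, -0.994, -0.004], [-0.994, -0.11, -0.001], [0.0, 0.004, -1.0]]
wrist_force: [0.0, 0.4, 0.3]
gripper_width: 0.853
gripper_force: 0.0
```

>>> servo_tool(deltas=[{"tx": 0,"ty": 0,"tz": 0,"ax": 0,"ay": 0,"az": 0,"claw": 35},{"tx": 0,"ty": 0,"tz": 0,"ax": 0,"ay": 0,"az": 0,"claw": 35},{"tx": 0,"ty": 0,"tz": 0,"ax": 0,"ay": 0,"az": 0,"claw": 35},{"tx": 0,"ty": 0,"tz": 0,"ax": 0,"ay": 0,"az": 0,"claw": 35},{"tx": 0,"ty": 0,"tz": 0,"ax": 0,"ay": 0,"az": 0,"claw": 35},{"tx": 0,"ty": 0,"tz": 0,"ax": 0,"ay": 0,"az": 0,"claw": 35},{"tx": 0,"ty": 0,"tz": 0,"ax": 0,"ay": 0,"az": 0,"claw": 35},{"tx": 0,"ty": 0,"tz": 0,"ax": 0,"ay": 0,"az": 0,"claw": 35},{"tx": 0,"ty": 0,"tz": 0,"ax": 0,"ay": 0,"az": 0,"claw": 35},{"tx": 0,"ty": 0,"tz": 0,"ax": 0,"ay": 0,"az": 0,"claw": 35}])

```text
time_s: 7.23
tcp_pos: [0.5428, -0.0247, 0.087]
ee_rot: [[0.11, -0.994, -0.0], [-0.994, -0.11, -0.0], [0.0, 0.0, -1.0]]
wrist_force: [-0.2, 0.5, 1.2]
gripper_width: 0.402
gripper_force: 0.0
```

Run:
```python
from h import *
st()
```

```text
7.23 [ 0.5428 -0.0247  0.087 ] yaz -173.7 tilt [-0. -0.] w 35.0 F [-0.2  0.5  1.2] gf 0.0 j [ 14.  21. -20.  -0. -50.  -8.]
```

Run:
```python
from h import *
print(proj("scene",[.544,-.0244,.151]),proj("scene",[.544,-.025,.107]))
im=capture("scene");cv2.imwrite("pics/s4.png",cv2.resize(im[150:290,220:380],None,fx=4,fy=4,interpolation=cv2.INTER_CUBIC))
```

```text
[298.56427704 203.83564626] [298.48176135 220.44897279]
```

View pics/s4.png

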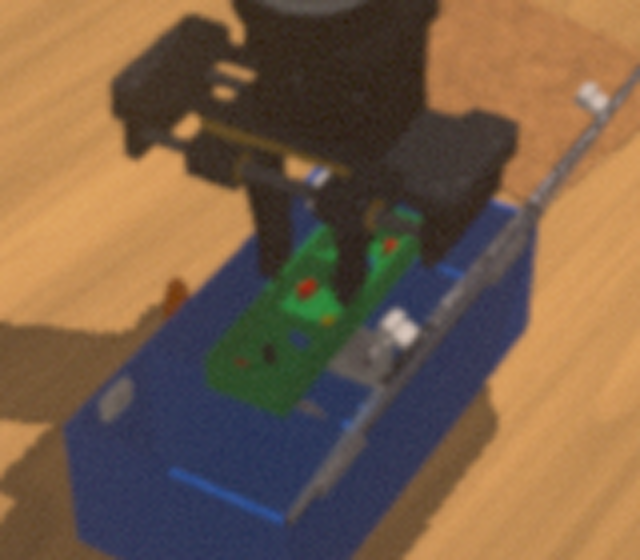

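Run:
```python
from h import *
u=np.array([np.cos(np.radians(6.3)),np.sin(np.radians(6.3)),0])
c=np.array([.5428,-.0247,0])
for z in(.087,.097,.107,.115):
  for w in (.0175,.035): print(z,w,[proj("scene",c+u*s*w+[0,0,z]).round(1).tolist() for s in(-1,1)])
# camera ray plane: tip pixels intersect vertical plane through c with normal perpendicular to u
n=np.array([-u[1],u[0],0])
for px in((288.7,218.7),(307.5,225)):
  o,d=ray("scene",*px);t=n@(c-o)/(n@d);p=o+d*t;print(p.round(4),"along",(p-c)@u)
s=sense();print({k:np.round(v,3) for k,v in s.items()})
```

```text
0.087 0.0175 [[291.0, 224.6], [305.4, 230.1]]
0.087 0.035 [[284.0, 221.9], [312.7, 232.9]]
0.097 0.0175 [[290.9, 221.0], [305.4, 226.5]]
0.097 0.035 [[283.8, 218.3], [312.8, 229.3]]
0.107 0.0175 [[290.9, 217.4], [305.4, 222.9]]
0.107 0.035 [[283.7, 214.7], [312.8, 225.7]]
0.115 0.0175 [[290.8, 214.5], [305.4, 220.0]]
0.115 0.035 [[283.6, 211.8], [312.9, 222.8]]
[ 0.52   -0.0272  0.1011] along -0.022918270946800826
[ 0.5651 -0.0222  0.1034] along 0.022461363593849676
{'time_s': np.float64(7.283), 'joints': array([ 14.493,  20.557, -19.895,  -0.   , -49.551,  -8.191]), 'joint_velocities': array([ 0.113, -0.043, -0.017, -0.026,  0.023,  0.064]), 'effort': array([ 0.0000e+00, -3.4367e+01,  1.5369e+01,  3.4560e+00,  2.5000e-02,
       -0.0000e+00]), 'tcp_pos': array([ 0.543, -0.025,  0.087]), 'ee_rot': array([[ 0.11 , -0.994, -0.   ],
       [-0.994, -0.11 , -0.   ],
       [ 0.   ,  0.   , -1.   ]]), 'wrist_force': array([0.336, 0.884, 0.252]), 'moment': array([ 0.003,  0.106, -0.013]), 'gripper_force': np.float64(0.0), 'gripper_width': np.float64(0.406)}
```

The tips stand about 15–20 mm behind the nominal TCP while the fingers are open, because their tips move on an arc. They closed just above the tray, so I'll go up, open and go about 12 mm deeper.

>>> servo_tool(deltas=[{"tx": 0,"ty": 0,"tz": -20,"ax": 0,"ay": 0,"az": 0,"claw": 35},{"tx": 0,"ty": 0,"tz": -25,"ax": 0,"ay": 0,"az": 0,"claw": 70},{"tx": 0,"ty": 0,"tz": -25,"ax": 0,"ay": 0,"az": 0,"claw": 70},{"tx": 0,"ty": 0,"tz": -25,"ax": 0,"ay": 0,"az": 0,"claw": 70},{"tx": 0,"ty": 0,"tz": -25,"ax": 0,"ay": 0,"az": 0,"claw": 70},{"tx": 0,"ty": 0,"tz": -25,"ax": 0,"ay": 0,"az": 0,"claw": 70},{"tx": 0,"ty": 0,"tz": -25,"ax": 0,"ay": 0,"az": 0,"claw": 70},{"tx": 0,"ty": 0,"tz": -10,"ax": 0,"ay": 0,"az": 0,"claw": 70},{"tx": 0,"ty": 0,"tz": 5,"ax": 0,"ay": 0,"az": 0,"claw": 70},{"tx": 0,"ty": 0,"tz": 13,"ax": 0,"ay": 0,"az": 0,"claw": 70},{"tx": 0,"ty": 0,"tz": 13,"ax": 0,"ay": 0,"az": 0,"claw": 70}])

```text
time_s: 8.2
tcp_pos: [0.5411, -0.025, 0.0718]
ee_rot: [[0.109, -0.994, -0.005], [-0.994, -0.109, -0.001], [0.0, 0.005, -1.0]]
wrist_force: [-0.3, -0.5, 0.1]
gripper_width: 0.803
gripper_force: 0.0
```

>>> servo_tool(deltas=[{"tx": 0,"ty": 0,"tz": 0,"ax": 0,"ay": 0,"az": 0,"claw": 35},{"tx": 0,"ty": 0,"tz": 0,"ax": 0,"ay": 0,"az": 0,"claw": 35},{"tx": 0,"ty": 0,"tz": 0,"ax": 0,"ay": 0,"az": 0,"claw": 35},{"tx": 0,"ty": 0,"tz": 0,"ax": 0,"ay": 0,"az": 0,"claw": 35},{"tx": 0,"ty": 0,"tz": 0,"ax": 0,"ay": 0,"az": 0,"claw": 35},{"tx": 0,"ty": 0,"tz": 0,"ax": 0,"ay": 0,"az": 0,"claw": 35},{"tx": 0,"ty": 0,"tz": 0,"ax": 0,"ay": 0,"az": 0,"claw": 35},{"tx": 0,"ty": 0,"tz": 0,"ax": 0,"ay": 0,"az": 0,"claw": 35}])

```text
time_s: 8.87
tcp_pos: [0.5435, -0.0246, 0.0748]
ee_rot: [[0.11, -0.994, 0.002], [-0.994, -0.11, 0.0], [0.0, -0.002, -1.0]]
wrist_force: [0.9, 1.2, 3.9]
gripper_width: 0.527
gripper_force: 30.0
```

Run:
```python
from h import *
st()
```

```text
8.87 [ 0.5435 -0.0246  0.0748] yaz -173.7 tilt [0.002 0.   ] w 45.9 F [0.9 1.2 3.9] gf 30.0 j [ 14.  21. -21.   0. -48.  -8.]
```

>>> servo_tool(deltas=[{"tx": 0,"ty": 0,"tz": -20,"ax": 0,"ay": 0,"az": 0,"claw": 35},{"tx": 0,"ty": 0,"tz": -50,"ax": 0,"ay": 0,"az": 0,"claw": 35},{"tx": 0,"ty": 0,"tz": -75,"ax": 0,"ay": 0,"az": 0,"claw": 35},{"tx": -20,"ty": 0,"tz": -75,"ax": 0,"ay": 0,"az": 0,"claw": 35},{"tx": -50,"ty": 2,"tz": -75,"ax": 0,"ay": 0,"az": 0.03,"claw": 35},{"tx": -85,"ty": 4,"tz": -75,"ax": 0,"ay": 0,"az": 0.05,"claw": 35},{"tx": -120,"ty": 6,"tz": -75,"ax": 0,"ay": 0,"az": 0.08,"claw": 35},{"tx": -155,"ty": 8,"tz": -75,"ax": 0,"ay": 0,"az": 0.1,"claw": 35},{"tx": -190,"ty": 10,"tz": -75,"ax": 0,"ay": 0,"az": 0.12,"claw": 35},{"tx": -225,"ty": 12,"tz": -75,"ax": 0,"ay": 0,"az": 0.14,"claw": 35},{"tx": -260,"ty": 15,"tz": -75,"ax": 0,"ay": 0,"az": 0.16,"claw": 35},{"tx": -290,"ty": 17,"tz": -75,"ax": 0,"ay": 0,"az": 0.173,"claw": 35}])

```text
time_s: 9.87
tcp_pos: [0.4927, 0.2633, 0.1484]
ee_rot: [[-0.063, -0.998, -0.001], [-0.998, 0.063, -0.001], [0.001, 0.001, -1.0]]
wrist_force: [-0.1, -0.1, -1.4]
gripper_width: 0.523
gripper_force: 30.0
```

Run:
```python
from h import *
st();go(.488,.317,.15,-3.6);go(.488,.317,-.007,-3.6)
```

```text
9.87 [0.4927 0.2633 0.1484] yaz 176.4 tilt [-0.001 -0.001] w 45.5 F [-0.1 -0.1 -1.4] gf 30.0 j [ 45.  18. -13.  -0. -59. -48.]
{'tx': -53.3, 'ty': 8.1, 'tz': -1.6, 'ax': 0.001, 'ay': -0.001, 'az': -0.0}
{'tx': -53.4, 'ty': 7.9, 'tz': 155.4, 'ax': 0.001, 'ay': -0.001, 'az': -0.0}
```

>>> servo_tool(deltas=[{"tx": -25,"ty": 4,"tz": 0,"ax": 0,"ay": 0,"az": 0,"claw": 35},{"tx": -53.4,"ty": 8,"tz": 20,"ax": 0,"ay": 0,"az": 0,"claw": 35},{"tx": -53.4,"ty": 8,"tz": 50,"ax": 0,"ay": 0,"az": 0,"claw": 35},{"tx": -53.4,"ty": 8,"tz": 80,"ax": 0,"ay": 0,"az": 0,"claw": 35},{"tx": -53.4,"ty": 8,"tz": 105,"ax": 0,"ay": 0,"az": 0,"claw": 35},{"tx": -53.4,"ty": 8,"tz": 125,"ax": 0,"ay": 0,"az": 0,"claw": 35},{"tx": -53.4,"ty": 8,"tz": 138,"ax": 0,"ay": 0,"az": 0,"claw": 35},{"tx": -53.4,"ty": 8,"tz": 146,"ax": 0,"ay": 0,"az": 0,"claw": 35},{"tx": -53.4,"ty": 8,"tz": 150,"ax": 0,"ay": 0,"az": 0,"claw": 35},{"tx": -53.4,"ty": 8,"tz": 152,"ax": 0,"ay": 0,"az": 0,"claw": 35},{"tx": -53.4,"ty": 8,"tz": 153,"ax": 0,"ay": 0,"az": 0,"claw": 35},{"tx": -53.4,"ty": 8,"tz": 153,"ax": 0,"ay": 0,"az": 0,"claw": 35}])

```text
time_s: 10.87
tcp_pos: [0.4898, 0.3158, -0.0033]
ee_rot: [[-0.063, -0.998, 0.001], [-0.998, 0.063, 0.001], [-0.001, -0.001, -1.0]]
wrist_force: [-0.4, -0.0, -0.8]
gripper_width: 0.522
gripper_force: 30.0
```

Run:
```python
from h import *
st();capture("scene");rect("tray",.024,"scene");capture("top");rect("tray",.024);rect("cork",.002)
```

```text
10.87 [ 0.4898  0.3158 -0.0033] yaz 176.4 tilt [0.001 0.001] w 45.4 F [-0.4 -0.  -0.8] gf 30.0 j [ 49.  31. -19.   0. -40. -52.]
tray 0.7 601 c 492.5 300.2 wh 159.0 60.2 ang 86.42 mean [491.3 288.1] px 335 377 158 188
tray 0.26 322 c 608.5 -302.7 wh 40.8 53.8 ang 42.52 mean [ 608.4 -302.3] px 436 457 219 238
cork 0.66 3900 c 442.3 318.1 wh 192.7 223.5 ang 85.44 mean [409. 299.] px 150 234 260 352
```

>>> servo_tool(deltas=[{"tx": 0,"ty": 0,"tz": 1.5,"ax": 0,"ay": 0,"az": 0,"claw": 35},{"tx": 0,"ty": 0,"tz": 3,"ax": 0,"ay": 0,"az": 0,"claw": 35},{"tx": 0,"ty": 0,"tz": 4,"ax": 0,"ay": 0,"az": 0,"claw": 35},{"tx": 0,"ty": 0,"tz": 4,"ax": 0,"ay": 0,"az": 0,"claw": 35},{"tx": 0,"ty": 0,"tz": 4,"ax": 0,"ay": 0,"az": 0,"claw": 35}])

```text
time_s: 11.53
tcp_pos: [0.4894, 0.3154, -0.0081]
ee_rot: [[-0.063, -0.998, -0.0], [-0.998, 0.063, -0.0], [0.0, 0.0, -1.0]]
wrist_force: [-0.1, 0.2, -0.4]
gripper_width: 0.524
gripper_force: 30.0
```

>>> servo_tool(deltas=[{"tx": 0,"ty": 0,"tz": 0,"ax": 0,"ay": 0,"az": 0,"claw": 70},{"tx": 0,"ty": 0,"tz": 0,"ax": 0,"ay": 0,"az": 0,"claw": 70},{"tx": 0,"ty": 0,"tz": 0,"ax": 0,"ay": 0,"az": 0,"claw": 70},{"tx": 0,"ty": 0,"tz": 0,"ax": 0,"ay": 0,"az": 0,"claw": 70},{"tx": 0,"ty": 0,"tz": 0,"ax": 0,"ay": 0,"az": 0,"claw": 70},{"tx": 0,"ty": 0,"tz": -15,"ax": 0,"ay": 0,"az": 0,"claw": 70},{"tx": 0,"ty": 0,"tz": -40,"ax": 0,"ay": 0,"az": 0,"claw": 70},{"tx": 0,"ty": 0,"tz": -80,"ax": 0,"ay": 0,"az": 0,"claw": 70},{"tx": 0,"ty": 0,"tz": -120,"ax": 0,"ay": 0,"az": 0,"claw": 70},{"tx": 0,"ty": 0,"tz": -160,"ax": 0,"ay": 0,"az": 0,"claw": 70},{"tx": 0,"ty": 0,"tz": -200,"ax": 0,"ay": 0,"az": 0,"claw": 70},{"tx": 0,"ty": 0,"tz": -225,"ax": 0,"ay": 0,"az": 0,"claw": 45}])

```text
time_s: 12.53
tcp_pos: [0.4907, 0.3162, 0.2223]
ee_rot: [[-0.062, -0.998, 0.006], [-0.998, 0.062, 0.004], [-0.005, -0.005, -1.0]]
wrist_force: [0.8, 0.7, 0.8]
gripper_width: 0.777
gripper_force: 0.0
```

Run:
```python
from h import *
st();capture("scene");rect("tray",.024,"scene");print(rec("tray","scene"));go(.49,-.025,.22,None);go(.5178,-.340,.22,99.4)
```

```text
12.53 [0.4907 0.3162 0.2223] yaz 176.4 tilt [0.006 0.004] w 67.6 F [0.8 0.7 0.8] gf 0.0 j [ 49.  17.  -4.   0. -69. -52.]
tray 0.95 837 c 496.2 304.6 wh 176.8 62.9 ang 87.26 mean [495.6 301.3] px 334 381 154 191
[(0.93, array([0.4909, 0.3106, 0.0132]))]
{'tx': 340.7, 'ty': -21.3, 'tz': -1.7}
{'tx': 653.3, 'ty': -68.8, 'tz': -3.0, 'ax': 0.0, 'ay': 0.007, 'az': 1.344}
```

>>> servo_tool(deltas=[{"tx": 653,"ty": -68.8,"tz": -3,"ax": 0,"ay": 0.007,"az": 1.344,"claw": 40},{"tx": 653,"ty": -68.8,"tz": -3,"ax": 0,"ay": 0.007,"az": 1.344,"claw": 40},{"tx": 653,"ty": -68.8,"tz": -3,"ax": 0,"ay": 0.007,"az": 1.344,"claw": 40},{"tx": 653,"ty": -68.8,"tz": -3,"ax": 0,"ay": 0.007,"az": 1.344,"claw": 40},{"tx": 653,"ty": -68.8,"tz": -3,"ax": 0,"ay": 0.007,"az": 1.344,"claw": 40},{"tx": 653,"ty": -68.8,"tz": -3,"ax": 0,"ay": 0.007,"az": 1.344,"claw": 40},{"tx": 653,"ty": -68.8,"tz": -3,"ax": 0,"ay": 0.007,"az": 1.344,"claw": 40},{"tx": 653,"ty": -68.8,"tz": -3,"ax": 0,"ay": 0.007,"az": 1.344,"claw": 40},{"tx": 653,"ty": -68.8,"tz": -3,"ax": 0,"ay": 0.007,"az": 1.344,"claw": 40},{"tx": 653,"ty": -68.8,"tz": -3,"ax": 0,"ay": 0.007,"az": 1.344,"claw": 40},{"tx": 653,"ty": -68.8,"tz": -3,"ax": 0,"ay": 0.007,"az": 1.344,"claw": 40},{"tx": 653,"ty": -68.8,"tz": -3,"ax": 0,"ay": 0.007,"az": 1.344,"claw": 40}])

```text
time_s: 13.68
tcp_pos: [0.509, -0.1859, 0.2176]
ee_rot: [[-0.987, -0.16, -0.008], [-0.16, 0.987, -0.004], [0.008, -0.003, -1.0]]
wrist_force: [1.1, 0.4, 0.2]
gripper_width: 0.463
gripper_force: 0.0
```

Run:
```python
from h import *
st();go(.5178,-.340,.15,99.4)
im=capture("top");rect("tray",.024);rect("cork",.002);rect("spacer",.02)
cv2.imwrite("pics/t5.png",np.vstack([cv2.resize(im[195:305,265:400],(675,550),interpolation=cv2.INTER_CUBIC)]))
```

```text
13.68 [ 0.509  -0.1859  0.2176] yaz 99.2 tilt [-0.008 -0.004] w 40.3 F [1.1 0.4 0.2] gf 0.0 j [ -3.  13. -10.   0. -67. -78.]
{'tx': 15.4, 'ty': -153.3, 'tz': 68.1, 'ax': -0.003, 'ay': -0.008, 'az': -0.004}
tray 0.76 1193 c 488.6 314.0 wh 153.0 46.1 ang 86.48 mean [488.9 313.6] px 161 224 275 295
cork 0.73 5798 c 440.9 317.9 wh 192.3 220.0 ang 85.97 mean [429.5 318.3] px 151 234 259 352
spacer none
```

View pics/t5.png

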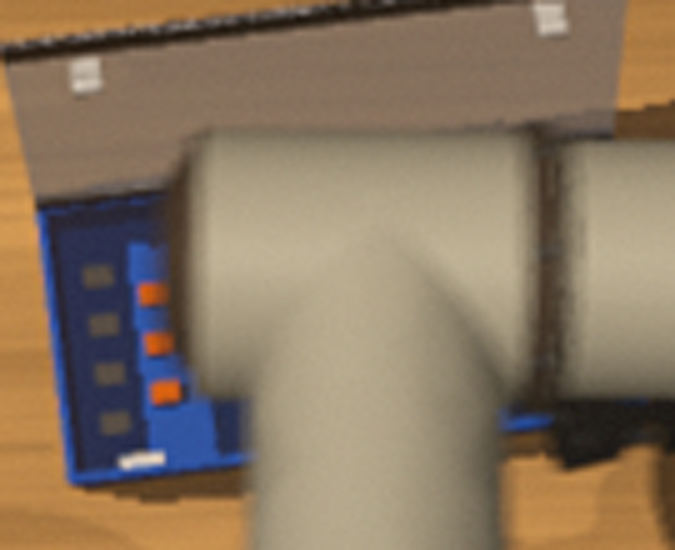

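The top view shows the flap well open and the arm covering the middle of the row. By the network the tray lies at (488.6, 314.0) mm, inside the cork. On to the rotor.

>>> servo_tool(deltas=[{"tx": 8,"ty": -40,"tz": 0,"ax": -0.003,"ay": -0.008,"az": -0.004,"claw": 40},{"tx": 15,"ty": -80,"tz": 0,"ax": -0.003,"ay": -0.008,"az": -0.004,"claw": 40},{"tx": 15,"ty": -120,"tz": 0,"ax": -0.003,"ay": -0.008,"az": -0.004,"claw": 40},{"tx": 15,"ty": -153,"tz": 10,"ax": -0.003,"ay": -0.008,"az": -0.004,"claw": 40},{"tx": 15,"ty": -153,"tz": 50,"ax": -0.003,"ay": -0.008,"az": -0.004,"claw": 40},{"tx": 15,"ty": -153,"tz": 90,"ax": -0.003,"ay": -0.008,"az": -0.004,"claw": 40},{"tx": 15,"ty": -153,"tz": 108,"ax": -0.003,"ay": -0.008,"az": -0.004,"claw": 40},{"tx": 15,"ty": -153,"tz": 108,"ax": -0.003,"ay": -0.008,"az": -0.004,"claw": 40},{"tx": 15,"ty": -153,"tz": 108,"ax": -0.003,"ay": -0.008,"az": -0.004,"claw": 40}])

```text
time_s: 14.63
tcp_pos: [0.52, -0.3367, 0.111]
ee_rot: [[-0.986, -0.169, 0.0], [-0.169, 0.986, -0.0], [-0.0, -0.0, -1.0]]
wrist_force: [1.4, -0.3, 1.3]
gripper_width: 0.463
gripper_force: 0.0
```

Run:
```python
from h import *
st();go(.5178,-.340,.048,99.6)
cv2.imwrite("pics/s6.png",cv2.resize(capture("scene")[260:380,130:260],None,fx=4.5,fy=4.5,interpolation=cv2.INTER_CUBIC))
print(rec("rotor","scene"),proj("scene",[.5178,-.34,.04]),proj("scene",[.5178,-.34,.07]))
im=capture("top")
g=cv2.resize(im[195:310,265:400],None,fx=5,fy=5,interpolation=cv2.INTER_CUBIC);cv2.imwrite("pics/row.png",g)
# candidate steel/rollers
```

```text
14.63 [ 0.52   -0.3367  0.111 ] yaz 99.8 tilt [ 0. -0.] w 40.3 F [ 1.4 -0.3  1.3] gf 0.0 j [-18.  26.  -7.  -0. -57. -62.]
{'tx': 2.8, 'ty': -2.9, 'tz': 63.0, 'ax': -0.0, 'ay': 0.0, 'az': 0.003}
[] [182.36524077 336.04521019] [179.5329081 325.8479274]
```

View pics/s6.png

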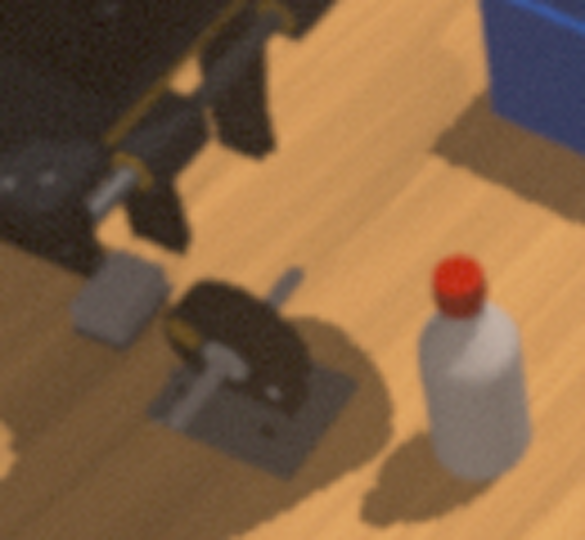

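The crop shows the rotor disc at (240,345) with the fingers hanging above it, their tips at about (260,155) and (180,245). Can and bottle are clear. Descend and grip the disc faces.

>>> servo_tool(deltas=[{"tx": 2.8,"ty": -2.9,"tz": 0,"ax": 0,"ay": 0,"az": 0,"claw": 40},{"tx": 2.8,"ty": -2.9,"tz": 25,"ax": 0,"ay": 0,"az": 0,"claw": 40},{"tx": 2.8,"ty": -2.9,"tz": 45,"ax": 0,"ay": 0,"az": 0,"claw": 40},{"tx": 2.8,"ty": -2.9,"tz": 58,"ax": 0,"ay": 0,"az": 0,"claw": 40},{"tx": 2.8,"ty": -2.9,"tz": 66,"ax": 0,"ay": 0,"az": 0,"claw": 40},{"tx": 2.8,"ty": -2.9,"tz": 67,"ax": 0,"ay": 0,"az": 0,"claw": 40},{"tx": 2.8,"ty": -2.9,"tz": 67,"ax": 0,"ay": 0,"az": 0,"claw": 40},{"tx": 2.8,"ty": -2.9,"tz": 67,"ax": 0,"ay": 0,"az": 0,"claw": 40}])

```text
time_s: 15.45
tcp_pos: [0.519, -0.3419, 0.0464]
ee_rot: [[-0.986, -0.167, 0.005], [-0.167, 0.986, -0.002], [-0.005, -0.003, -1.0]]
wrist_force: [-1.4, -0.3, -0.4]
gripper_width: 0.464
gripper_force: 0.0
```

>>> servo_tool(deltas=[{"tx": 0,"ty": 0,"tz": 0,"ax": 0,"ay": 0,"az": 0,"claw": 30},{"tx": 0,"ty": 0,"tz": 0,"ax": 0,"ay": 0,"az": 0,"claw": 22},{"tx": 0,"ty": 0,"tz": 0,"ax": 0,"ay": 0,"az": 0,"claw": 18},{"tx": 0,"ty": 0,"tz": 0,"ax": 0,"ay": 0,"az": 0,"claw": 14},{"tx": 0,"ty": 0,"tz": 0,"ax": 0,"ay": 0,"az": 0,"claw": 8},{"tx": 0,"ty": 0,"tz": 0,"ax": 0,"ay": 0,"az": 0,"claw": 8},{"tx": 0,"ty": 0,"tz": 0,"ax": 0,"ay": 0,"az": 0,"claw": 8},{"tx": 0,"ty": 0,"tz": 0,"ax": 0,"ay": 0,"az": 0,"claw": 8}])

```text
time_s: 16.12
tcp_pos: [0.5182, -0.3415, 0.0452]
ee_rot: [[-0.986, -0.167, 0.003], [-0.167, 0.986, -0.001], [-0.003, -0.001, -1.0]]
wrist_force: [-0.2, 0.5, 1.1]
gripper_width: 0.168
gripper_force: 30.0
```

Run:
```python
from h import *
st()
# row frame refit from the top picture: blue mask
im=capture("top");hsv=cv2.cvtColor(im,cv2.COLOR_BGR2HSV)
m=cv2.inRange(hsv,(100,120,110),(125,255,255));m[:190]=0;m[310:]=0;m[:,:265]=0;m[:,405:]=0
# front wall top outer edge: lowest blue pixel of each column
xs=np.arange(283,393);L=[]
for x in xs:
    y=np.nonzero(m[:,x])[0]
    if len(y):L.append((x,y.max()+.5))
L=np.array(L);P=np.array([atz("top",x,y,.085)[:2]*1000 for x,y in L])
vx,vy,x0,y0=cv2.fitLine(P.astype(np.float32),cv2.DIST_HUBER,0,.01,.01).ravel();print("front dir yaw",np.degrees(np.arctan2(-vx*np.sign(vy),abs(vy))),x0,y0)
n=np.array([np.cos(YAW),np.sin(YAW)]);print("front edge row x",(np.array([x0,y0])/1000-ROW)@n)
```

```text
16.12 [ 0.5182 -0.3415  0.0452] yaz 99.6 tilt [ 0.003 -0.001] w 14.6 F [-0.2  0.5  1.1] gf 30.0 j [-18.  30. -11.  -0. -49. -62.]
front dir yaw 5.382821 478.8992 -31.645082
front edge row x -0.06354021153832545
```

Gripped. Lift, then carry to the row.

>>> servo_tool(deltas=[{"tx": 0,"ty": 0,"tz": -10,"ax": 0,"ay": 0,"az": 0,"claw": 8},{"tx": 0,"ty": 0,"tz": -30,"ax": 0,"ay": 0,"az": 0,"claw": 8},{"tx": 0,"ty": 0,"tz": -60,"ax": 0,"ay": 0,"az": 0,"claw": 8},{"tx": 0,"ty": 0,"tz": -90,"ax": 0,"ay": 0,"az": 0,"claw": 8},{"tx": 0,"ty": 0,"tz": -115,"ax": 0,"ay": 0,"az": 0,"claw": 8},{"tx": 0,"ty": 0,"tz": -120,"ax": 0,"ay": 0,"az": 0,"claw": 8},{"tx": 0,"ty": 0,"tz": -120,"ax": 0,"ay": 0,"az": 0,"claw": 8}])

```text
time_s: 16.75
tcp_pos: [0.5187, -0.3417, 0.1677]
ee_rot: [[-0.986, -0.167, 0.008], [-0.167, 0.986, -0.002], [-0.007, -0.003, -1.0]]
wrist_force: [-0.5, 0.0, -1.8]
gripper_width: 0.169
gripper_force: 30.0
```

Run:
```python
from h import *
st();capture("scene");print(rec("rotor","scene"));go(.543,-.024,.165,95.4)
```

```text
16.75 [ 0.5187 -0.3417  0.1677] yaz 99.6 tilt [ 0.008 -0.002] w 14.7 F [-0.5  0.  -1.8] gf 30.0 j [-18.  23.  -3.  -0. -64. -62.]
[(0.75, array([ 0.5269, -0.3447,  0.1678]))]
{'tx': -78.6, 'ty': 307.9, 'tz': -0.8, 'ax': 0.001, 'ay': 0.001, 'az': 0.073}
```

>>> servo_tool(deltas=[{"tx": -8,"ty": 30,"tz": 0,"ax": 0,"ay": 0,"az": 0.01,"claw": 8},{"tx": -18,"ty": 70,"tz": 0,"ax": 0,"ay": 0,"az": 0.02,"claw": 8},{"tx": -28,"ty": 110,"tz": 0,"ax": 0,"ay": 0,"az": 0.03,"claw": 8},{"tx": -38,"ty": 150,"tz": 0,"ax": 0,"ay": 0,"az": 0.04,"claw": 8},{"tx": -48,"ty": 190,"tz": 0,"ax": 0,"ay": 0,"az": 0.05,"claw": 8},{"tx": -58,"ty": 230,"tz": 0,"ax": 0,"ay": 0,"az": 0.06,"claw": 8},{"tx": -68,"ty": 265,"tz": 0,"ax": 0,"ay": 0,"az": 0.07,"claw": 8},{"tx": -74,"ty": 290,"tz": 0,"ax": 0,"ay": 0,"az": 0.073,"claw": 8},{"tx": -78,"ty": 304,"tz": 0,"ax": 0,"ay": 0,"az": 0.073,"claw": 8},{"tx": -78.6,"ty": 308,"tz": 0,"ax": 0,"ay": 0,"az": 0.073,"claw": 8},{"tx": -78.6,"ty": 308,"tz": 0,"ax": 0,"ay": 0,"az": 0.073,"claw": 8},{"tx": -78.6,"ty": 308,"tz": 0,"ax": 0,"ay": 0,"az": 0.073,"claw": 8}])

```text
time_s: 17.85
tcp_pos: [0.5428, -0.025, 0.1636]
ee_rot: [[-0.996, -0.095, 0.0], [-0.095, 0.996, -0.001], [-0.0, -0.001, -1.0]]
wrist_force: [-0.6, -0.6, -1.7]
gripper_width: 0.165
gripper_force: 30.0
```

Run:
```python
from h import *
st();capture("top");rect("rotor",.165);capture("scene");print(rec("rotor","scene"));go(.543,-.024,.0525,95.4)
```

```text
17.85 [ 0.5428 -0.025   0.1636] yaz 95.4 tilt [ 0.    -0.001] w 14.4 F [-0.6 -0.6 -1.7] gf 30.0 j [ 15.  16. -14.   0. -60. -99.]
rotor 0.28 2881 c 633.9 -16.3 wh 76.6 277.4 ang 4.84 mean [643.6 -18.6] px 265 390 189 229
[(0.72, array([ 0.5442, -0.0324,  0.1613]))]
{'tx': 0.5, 'ty': 1.7, 'tz': 112.1, 'ax': -0.001, 'ay': 0.002, 'az': -0.001}
```

>>> servo_tool(deltas=[{"tx": 0.5,"ty": 1.5,"tz": 15,"ax": 0,"ay": 0,"az": 0,"claw": 8},{"tx": 0.5,"ty": 1.5,"tz": 40,"ax": 0,"ay": 0,"az": 0,"claw": 8},{"tx": 0.5,"ty": 1.5,"tz": 65,"ax": 0,"ay": 0,"az": 0,"claw": 8},{"tx": 0.5,"ty": 1.5,"tz": 85,"ax": 0,"ay": 0,"az": 0,"claw": 8},{"tx": 0.5,"ty": 1.5,"tz": 97,"ax": 0,"ay": 0,"az": 0,"claw": 8},{"tx": 0.5,"ty": 1.5,"tz": 104,"ax": 0,"ay": 0,"az": 0,"claw": 8},{"tx": 0.5,"ty": 1.5,"tz": 108,"ax": 0,"ay": 0,"az": 0,"claw": 8},{"tx": 0.5,"ty": 1.5,"tz": 110,"ax": 0,"ay": 0,"az": 0,"claw": 8},{"tx": 0.5,"ty": 1.5,"tz": 111,"ax": 0,"ay": 0,"az": 0,"claw": 8},{"tx": 0.5,"ty": 1.5,"tz": 111,"ax": 0,"ay": 0,"az": 0,"claw": 8},{"tx": 0.5,"ty": 1.5,"tz": 111,"ax": 0,"ay": 0,"az": 0,"claw": 8}])

```text
time_s: 18.97
tcp_pos: [0.544, -0.0231, 0.0547]
ee_rot: [[-0.995, -0.095, 0.005], [-0.095, 0.995, -0.0], [-0.005, -0.001, -1.0]]
wrist_force: [-0.9, 0.3, -1.3]
gripper_width: 0.164
gripper_force: 30.0
```

Run:
```python
from h import *
st()
```

```text
18.97 [ 0.544  -0.0231  0.0547] yaz 95.4 tilt [ 0.005 -0.   ] w 14.2 F [-0.9  0.3 -1.3] gf 30.0 j [ 15.  23. -22.   0. -45. -99.]
```

>>> servo_tool(deltas=[{"tx": 0,"ty": 0,"tz": 0.8,"ax": 0,"ay": 0,"az": 0,"claw": 8},{"tx": 0,"ty": 0,"tz": 1.5,"ax": 0,"ay": 0,"az": 0,"claw": 8},{"tx": 0,"ty": 0,"tz": 2,"ax": 0,"ay": 0,"az": 0,"claw": 8},{"tx": 0,"ty": 0,"tz": 2,"ax": 0,"ay": 0,"az": 0,"claw": 8},{"tx": 0,"ty": 0,"tz": 2,"ax": 0,"ay": 0,"az": 0,"claw": 8}])

```text
time_s: 19.38
tcp_pos: [0.5433, -0.0231, 0.0519]
ee_rot: [[-0.996, -0.095, 0.003], [-0.095, 0.996, -0.001], [-0.003, -0.001, -1.0]]
wrist_force: [-0.2, -0.0, -0.2]
gripper_width: 0.163
gripper_force: 30.0
```

Run:
```python
from h import *
st()
```

```text
19.38 [ 0.5433 -0.0231  0.0519] yaz 95.4 tilt [ 0.003 -0.001] w 14.2 F [-0.2 -0.  -0.2] gf 30.0 j [ 15.  23. -22.   0. -45. -99.]
```

>>> servo_tool(deltas=[{"tx": 0,"ty": 0,"tz": 0.5,"ax": 0,"ay": 0,"az": 0,"claw": 14},{"tx": 0,"ty": 0,"tz": 0.5,"ax": 0,"ay": 0,"az": 0,"claw": 22},{"tx": 0,"ty": 0,"tz": 0.5,"ax": 0,"ay": 0,"az": 0,"claw": 34},{"tx": 0,"ty": 0,"tz": 0.5,"ax": 0,"ay": 0,"az": 0,"claw": 34},{"tx": 0,"ty": 0,"tz": 0.5,"ax": 0,"ay": 0,"az": 0,"claw": 34},{"tx": 0,"ty": 0,"tz": 0,"ax": 0,"ay": 0,"az": 0,"claw": 34},{"tx": 0,"ty": 0,"tz": -15,"ax": 0,"ay": 0,"az": 0,"claw": 34},{"tx": 0,"ty": 0,"tz": -45,"ax": 0,"ay": 0,"az": 0,"claw": 34},{"tx": 0,"ty": 0,"tz": -85,"ax": 0,"ay": 0,"az": 0,"claw": 34},{"tx": 0,"ty": 0,"tz": -125,"ax": 0,"ay": 0,"az": 0,"claw": 0},{"tx": 0,"ty": 0,"tz": -165,"ax": 0,"ay": 0,"az": 0,"claw": 0},{"tx": 0,"ty": 0,"tz": -205,"ax": 0,"ay": 0,"az": 0,"claw": 0}])

```text
time_s: 20.38
tcp_pos: [0.5423, -0.0232, 0.2592]
ee_rot: [[-0.996, -0.095, 0.004], [-0.095, 0.996, -0.0], [-0.004, -0.001, -1.0]]
wrist_force: [0.7, 0.4, -0.0]
gripper_width: 0.242
gripper_force: 0.0
```

Run:
```python
from h import *
st();go(.25,-.024,.3,95.4)
for p in [.28,.29,.31]:pass
go(*row2w(.1,.16),.28,95.4)
```

```text
20.38 [ 0.5423 -0.0232  0.2592] yaz 95.4 tilt [ 0.004 -0.   ] w 21.0 F [ 0.7  0.4 -0. ] gf 0.0 j [ 15.  12.  -6.   0. -72. -99.]
{'tx': 290.9, 'ty': 26.9, 'tz': -41.8, 'ax': -0.001, 'ay': 0.004, 'az': 0.001}
{'tx': -99.8, 'ty': 159.2, 'tz': -20.6, 'ax': -0.001, 'ay': 0.004, 'az': 0.001}
```

>>> servo_tool(deltas=[{"tx": 40,"ty": 60,"tz": -30,"ax": 0,"ay": 0,"az": 0,"claw": 0},{"tx": 80,"ty": 100,"tz": -40,"ax": 0,"ay": 0,"az": 0,"claw": 0},{"tx": 110,"ty": 130,"tz": -40,"ax": 0,"ay": 0,"az": 0,"claw": 0},{"tx": 130,"ty": 160,"tz": -40,"ax": 0,"ay": 0,"az": 0,"claw": 0},{"tx": 130,"ty": 190,"tz": -40,"ax": 0,"ay": 0,"az": 0,"claw": 0},{"tx": 130,"ty": 220,"tz": -40,"ax": 0,"ay": 0,"az": 0,"claw": 0},{"tx": 130,"ty": 250,"tz": -40,"ax": 0,"ay": 0,"az": 0,"claw": 0},{"tx": 130,"ty": 250,"tz": -40,"ax": 0,"ay": 0,"az": 0,"claw": 0},{"tx": 130,"ty": 250,"tz": -40,"ax": 0,"ay": 0,"az": 0,"claw": 0},{"tx": 130,"ty": 250,"tz": -40,"ax": 0,"ay": 0,"az": 0,"claw": 0},{"tx": 130,"ty": 250,"tz": -40,"ax": 0,"ay": 0,"az": 0,"claw": 0},{"tx": 130,"ty": 250,"tz": -40,"ax": 0,"ay": 0,"az": 0,"claw": 0}])

```text
time_s: 21.38
tcp_pos: [0.3899, 0.2123, 0.2963]
ee_rot: [[-0.996, -0.093, 0.003], [-0.093, 0.996, -0.001], [-0.003, -0.001, -1.0]]
wrist_force: [-0.2, 0.2, -0.4]
gripper_width: 0.007
gripper_force: 0.0
```

Run:
```python
from h import *
from scipy.optimize import minimize
st()
im=capture("top");rect("rotor",.06);print(rec("rotor","top"))
im2=capture("scene");rect("rotor",.046,"scene");print(rec("rotor","scene"))
a=cv2.resize(im[190:300,265:400],None,fx=4.4,fy=4.4,interpolation=cv2.INTER_CUBIC)[:, :]
# one combined picture: middle bay from top (left) and scene (right)
a=cv2.resize(im[205:285,295:375],(400,400),interpolation=cv2.INTER_CUBIC);b=cv2.resize(im2[170:290,240:360],(400,400),interpolation=cv2.INTER_CUBIC)
cv2.imwrite("pics/both.png",np.hstack([a,b]))
for y in(-.042,0,.042): print(y,(proj("top",[*row2w(0,y),.046])-[295,205])*5)
```

```text
21.38 [0.3899 0.2123 0.2963] yaz 95.3 tilt [ 0.003 -0.001] w 0.6 F [-0.2  0.2 -0.4] gf 0.0 j [  50.    0.  -13.    0.  -76. -135.]
rotor 0.66 279 c 541.3 -22.0 wh 52.3 61.4 ang 45.73 mean [541.9 -22.3] px 316 349 246 270
[(0.63, array([ 0.5407, -0.0256,  0.0646]))]
rotor 0.79 512 c 543.5 -23.1 wh 56.6 78.7 ang 36.17 mean [543.4 -20.9] px 286 312 229 254
[(0.83, array([ 0.5491, -0.0298,  0.0557]))]
-0.042 [276.26341009 255.13780931]
0 [188.49268095 265.94871723]
0.042 [100.68797132 276.7638106 ]
```

View pics/both.png

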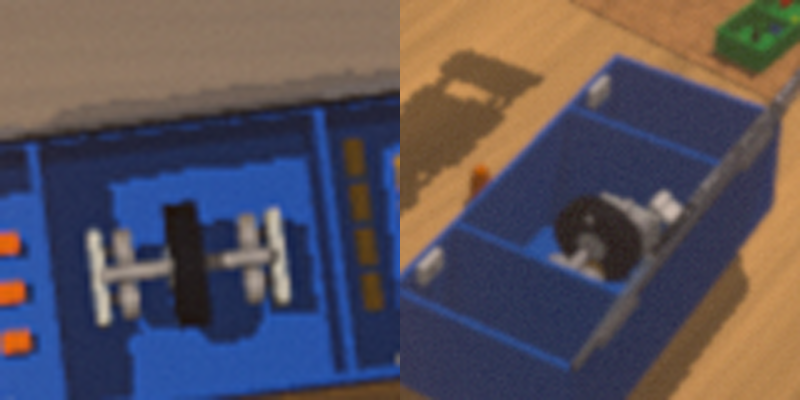

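The picture shows the shaft on all four rollers from (105,275) to (272,255), the disc centred at (187,263) and the white dot near the top. The tray is on the cork. Now move the closed fingers behind the flap.

Run:
```python
from h import *
st();go(*row2w(.19,.0),.30,95.4);go(*row2w(.19,.0),.163,95.4)
im=capture("top");rect("flap",.2);rect("rotor",.06)
```

```text
21.68 [0.3898 0.2131 0.2964] yaz 95.4 tilt [ 0.003 -0.   ] w 0.1 F [0.2 0.1 0.6] gf 0.0 j [  50.    0.  -13.    0.  -76. -135.]
{'tx': -319.4, 'ty': -250.2, 'tz': -2.5, 'ax': -0.001, 'ay': 0.003, 'az': -0.0}
{'tx': -318.9, 'ty': -250.1, 'tz': 134.5, 'ax': -0.001, 'ay': 0.003, 'az': -0.0}
flap 0.63 4173 c 628.1 -16.1 wh 76.2 268.9 ang 5.54 mean [627.9 -14. ] px 266 390 189 236
rotor 0.78 236 c 535.4 -18.7 wh 52.6 51.9 ang 41.15 mean [539.6 -17.5] px 316 337 246 271
```

>>> servo_tool(deltas=[{"tx": -32,"ty": -25,"tz": -3,"ax": 0,"ay": 0,"az": 0,"claw": 0},{"tx": -64,"ty": -50,"tz": -3,"ax": 0,"ay": 0,"az": 0,"claw": 0},{"tx": -96,"ty": -75,"tz": -3,"ax": 0,"ay": 0,"az": 0,"claw": 0},{"tx": -128,"ty": -100,"tz": -3,"ax": 0,"ay": 0,"az": 0,"claw": 0},{"tx": -160,"ty": -125,"tz": -3,"ax": 0,"ay": 0,"az": 0,"claw": 0},{"tx": -192,"ty": -150,"tz": -3,"ax": 0,"ay": 0,"az": 0,"claw": 0},{"tx": -224,"ty": -175,"tz": -3,"ax": 0,"ay": 0,"az": 0,"claw": 0},{"tx": -256,"ty": -200,"tz": -3,"ax": 0,"ay": 0,"az": 0,"claw": 0},{"tx": -288,"ty": -225,"tz": -3,"ax": 0,"ay": 0,"az": 0,"claw": 0},{"tx": -319,"ty": -250,"tz": -3,"ax": 0,"ay": 0,"az": 0,"claw": 0},{"tx": -319,"ty": -250,"tz": -3,"ax": 0,"ay": 0,"az": 0,"claw": 0},{"tx": -319,"ty": -250,"tz": -3,"ax": 0,"ay": 0,"az": 0,"claw": 0}])

```text
time_s: 22.83
tcp_pos: [0.7319, -0.0066, 0.2962]
ee_rot: [[-0.996, -0.092, -0.002], [-0.092, 0.996, -0.001], [0.002, -0.001, -1.0]]
wrist_force: [-0.8, 0.1, -0.0]
gripper_width: 0.007
gripper_force: 0.0
```

Run:
```python
from h import *
st();go(*row2w(.19,.0),.163,95.4)
capture("scene");rect("rotor",.046,"scene")
```

```text
22.83 [ 0.7319 -0.0066  0.2962] yaz 95.3 tilt [-0.002 -0.001] w 0.6 F [-0.8  0.1 -0. ] gf 0.0 j [ 12.  31.  29.   0. -88. -97.]
{'tx': 0.4, 'ty': 0.7, 'tz': 133.2, 'ax': -0.001, 'ay': -0.002, 'az': -0.002}
rotor 0.94 551 c 541.6 -18.6 wh 58.3 82.9 ang 37.55 mean [541.8 -18.5] px 286 313 227 253
```

>>> servo_tool(deltas=[{"tx": 0,"ty": 0,"tz": 35,"ax": 0,"ay": 0,"az": 0,"claw": 0},{"tx": 0,"ty": 0,"tz": 75,"ax": 0,"ay": 0,"az": 0,"claw": 0},{"tx": 0,"ty": 0,"tz": 110,"ax": 0,"ay": 0,"az": 0,"claw": 0},{"tx": 0,"ty": 0,"tz": 130,"ax": 0,"ay": 0,"az": 0,"claw": 0},{"tx": 0,"ty": 0,"tz": 133,"ax": 0,"ay": 0,"az": 0,"claw": 0},{"tx": 15,"ty": 0,"tz": 133,"ax": 0,"ay": 0,"az": 0,"claw": 0},{"tx": 30,"ty": 0,"tz": 133,"ax": 0,"ay": 0,"az": 0,"claw": 0},{"tx": 42,"ty": 0,"tz": 133,"ax": 0,"ay": 0,"az": 0,"claw": 0},{"tx": 54,"ty": 0,"tz": 133,"ax": 0,"ay": 0,"az": 0,"claw": 0},{"tx": 66,"ty": 0,"tz": 133,"ax": 0,"ay": 0,"az": 0,"claw": 0},{"tx": 78,"ty": 0,"tz": 133,"ax": 0,"ay": 0,"az": 0,"claw": 0},{"tx": 90,"ty": 0,"tz": 133,"ax": 0,"ay": 0,"az": 0,"claw": 0}])

```text
time_s: 23.93
tcp_pos: [0.6434, -0.0127, 0.1722]
ee_rot: [[-0.995, -0.097, 0.013], [-0.097, 0.995, 0.0], [-0.013, -0.001, -1.0]]
wrist_force: [2.2, -0.0, 1.1]
gripper_width: 0.001
gripper_force: 0.9
```

Run:
```python
from h import *
st();capture("scene");rect("flap",.1,"scene");print(rec("flap_edge","scene"));go(*row2w(.035,.0),.163,95.4)
```

```text
23.93 [ 0.6434 -0.0127  0.1722] yaz 95.6 tilt [0.013 0.   ] w 0.1 F [ 2.2 -0.   1.1] gf 0.9 j [ 13.  25.   0.   0. -65. -98.]
flap 0.97 1792 c 580.1 0.2 wh 71.1 318.9 ang 6.06 mean [592.4 -14.7] px 293 359 186 278
[(0.8, array([ 0.6258, -0.0783,  0.1508]))]
{'tx': 65.6, 'ty': -1.4, 'tz': 7.2, 'ax': -0.001, 'ay': 0.008, 'az': 0.002}
```

>>> servo_tool(deltas=[{"tx": 13,"ty": 0,"tz": 0,"ax": 0,"ay": 0,"az": 0,"claw": 0},{"tx": 26,"ty": 0,"tz": 0,"ax": 0,"ay": 0,"az": 0,"claw": 0},{"tx": 39,"ty": 0,"tz": 0,"ax": 0,"ay": 0,"az": 0,"claw": 0},{"tx": 52,"ty": 0,"tz": 0,"ax": 0,"ay": 0,"az": 0,"claw": 0},{"tx": 65,"ty": 0,"tz": 0,"ax": 0,"ay": 0,"az": 0,"claw": 0},{"tx": 80,"ty": 0,"tz": 0,"ax": 0,"ay": 0,"az": 0,"claw": 0},{"tx": 95,"ty": 0,"tz": 2,"ax": 0,"ay": 0,"az": 0,"claw": 0},{"tx": 105,"ty": 0,"tz": 6,"ax": 0,"ay": 0,"az": 0,"claw": 0},{"tx": 115,"ty": 0,"tz": 11,"ax": 0,"ay": 0,"az": 0,"claw": 0},{"tx": 123,"ty": 0,"tz": 17,"ax": 0,"ay": 0,"az": 0,"claw": 0},{"tx": 130,"ty": 0,"tz": 23,"ax": 0,"ay": 0,"az": 0,"claw": 0},{"tx": 130,"ty": 0,"tz": 23,"ax": 0,"ay": 0,"az": 0,"claw": 0}])

```text
time_s: 25.08
tcp_pos: [0.5109, -0.0259, 0.1434]
ee_rot: [[-0.995, -0.095, 0.001], [-0.095, 0.995, -0.0], [-0.001, -0.001, -1.0]]
wrist_force: [0.2, 0.2, 0.2]
gripper_width: 0.004
gripper_force: 0.0
```

Run:
```python
from h import *
st();capture("scene");rect("flap",.1,"scene");print(rec("flap_edge","scene"));rect("rotor",.046,"scene");go(*row2w(-.062,.0),.1,95.4)
```

```text
25.08 [ 0.5109 -0.0259  0.1434] yaz 95.4 tilt [ 0.001 -0.   ] w 0.4 F [0.2 0.2 0.2] gf 0.0 j [  15.   14.  -20.    0.  -56. -100.]
flap 0.96 6693 c 531.6 9.9 wh 169.0 359.6 ang 5.03 mean [536.4 -12.7] px 241 354 161 280
[(0.86, array([ 0.5589, -0.0459,  0.1301]))]
rotor none
{'tx': 33.2, 'ty': -0.8, 'tz': 44.1, 'ax': -0.001, 'ay': 0.004, 'az': 0.001}
```

>>> servo_tool(deltas=[{"tx": 8,"ty": 0,"tz": 6,"ax": 0,"ay": 0,"az": 0,"claw": 0},{"tx": 15,"ty": 0,"tz": 12,"ax": 0,"ay": 0,"az": 0,"claw": 0},{"tx": 21,"ty": 0,"tz": 18,"ax": 0,"ay": 0,"az": 0,"claw": 0},{"tx": 26,"ty": 0,"tz": 24,"ax": 0,"ay": 0,"az": 0,"claw": 0},{"tx": 30,"ty": 0,"tz": 30,"ax": 0,"ay": 0,"az": 0,"claw": 0},{"tx": 32,"ty": 0,"tz": 36,"ax": 0,"ay": 0,"az": 0,"claw": 0},{"tx": 33,"ty": 0,"tz": 40,"ax": 0,"ay": 0,"az": 0,"claw": 0},{"tx": 33,"ty": 0,"tz": 42,"ax": 0,"ay": 0,"az": 0,"claw": 0},{"tx": 33,"ty": 0,"tz": 42,"ax": 0,"ay": 0,"az": 0,"claw": 0}])

```text
time_s: 26.03
tcp_pos: [0.4793, -0.0293, 0.1011]
ee_rot: [[-0.996, -0.095, 0.002], [-0.095, 0.996, -0.001], [-0.002, -0.001, -1.0]]
wrist_force: [0.2, 0.5, -0.1]
gripper_width: 0.008
gripper_force: 0.0
```

Run:
```python
from h import *
st();im=capture("scene");print(rec("flap_edge","scene"));rect("rotor",.046,"scene");go(*row2w(-.062,.0),.087,95.4)
R={}
for z in (.089,.105,.115): print(z,[proj("scene",[*row2w(-.069,y),z]).round(1).tolist() for y in(-.135,.135)])
r=trace("flap_edge","scene");m=r[0]["mask"];ys,xs=np.nonzero(m);c=np.c_[xs,ys];print("corner px",c[np.argmax(ys-xs)],c[np.argmin(xs+ys)],c[np.argmin(ys)],c[np.argmin(xs)])
```

```text
26.03 [ 0.4793 -0.0293  0.1011] yaz 95.4 tilt [ 0.002 -0.001] w 0.7 F [ 0.2  0.5 -0.1] gf 0.0 j [  16.   14.  -28.    0.  -48. -101.]
[(0.74, array([ 0.546 , -0.0451,  0.1084])), (0.74, array([ 0.5208, -0.3368,  0.0054]))]
rotor none
{'tx': -0.1, 'ty': -0.7, 'tz': 14.9, 'ax': -0.001, 'ay': 0.004, 'az': 0.001}
0.089 [[232.8, 253.4], [302.6, 183.3]]
0.105 [[232.0, 247.6], [302.6, 177.7]]
0.115 [[231.5, 243.9], [302.6, 174.2]]Traceback (most recent call last):
  File "<stdin>", line 5, in <module>
IndexError: list index out of range
```

>>> servo_tool(deltas=[{"tx": 0,"ty": 0,"tz": 3,"ax": 0,"ay": 0,"az": 0,"claw": 0},{"tx": 0,"ty": 0,"tz": 6,"ax": 0,"ay": 0,"az": 0,"claw": 0},{"tx": 0,"ty": 0,"tz": 9,"ax": 0,"ay": 0,"az": 0,"claw": 0},{"tx": 0,"ty": 0,"tz": 9,"ax": 0,"ay": 0,"az": 0,"claw": 0}])

```text
time_s: 26.57
tcp_pos: [0.4791, -0.0293, 0.092]
ee_rot: [[-0.996, -0.094, 0.002], [-0.094, 0.996, -0.001], [-0.002, -0.001, -1.0]]
wrist_force: [-0.1, -0.2, -0.0]
gripper_width: 0.007
gripper_force: 0.0
```

Run:
```python
from h import *
st();im=capture("scene");print(rec("flap_edge","scene"))
cv2.imwrite("pics/last.png",cv2.resize(im[130:330,200:400],None,fx=3,fy=3))
r=trace("flap","scene")
if r:
  m=r[0]["mask"];ys,xs=np.nonzero(m);c=np.c_[xs,ys];print("px",c[np.argmin(xs)],c[np.argmin(ys)],c[np.argmax(ys)],c[np.argmax(xs)],len(xs))
```

```text
26.57 [ 0.4791 -0.0293  0.092 ] yaz 95.4 tilt [ 0.002 -0.001] w 0.6 F [-0.1 -0.2 -0. ] gf 0.0 j [  16.   15.  -28.    0.  -47. -101.]
[(0.93, array([ 0.55  , -0.045 ,  0.1028])), (0.34, array([0.4898, 0.3162, 0.0147]))]
px [234 245] [304 176] [290 281] [354 202] 6341
```

>>> servo_tool(deltas=[{"tx": 0,"ty": 0,"tz": 2,"ax": 0,"ay": 0,"az": 0,"claw": 0},{"tx": 0,"ty": 0,"tz": 4,"ax": 0,"ay": 0,"az": 0,"claw": 0},{"tx": 0,"ty": 0,"tz": 6,"ax": 0,"ay": 0,"az": 0,"claw": 0}])

```text
time_s: 26.97
tcp_pos: [0.4795, -0.0292, 0.0866]
ee_rot: [[-0.996, -0.095, 0.003], [-0.095, 0.996, -0.0], [-0.003, -0.001, -1.0]]
wrist_force: [-0.0, 0.2, -0.2]
gripper_width: 0.007
gripper_force: 0.2
```

>>> servo_tool(deltas=[{"tx": 0,"ty": 0,"tz": 2,"ax": 0,"ay": 0,"az": 0,"claw": 0},{"tx": 0,"ty": 0,"tz": 4,"ax": 0,"ay": 0,"az": 0,"claw": 0},{"tx": 0,"ty": 0,"tz": 5,"ax": 0,"ay": 0,"az": 0,"claw": 0}])

```text
time_s: 27.22
tcp_pos: [0.4794, -0.0293, 0.0814]
ee_rot: [[-0.996, -0.095, 0.002], [-0.095, 0.996, -0.001], [-0.002, -0.001, -1.0]]
wrist_force: [-0.9, 0.5, 3.5]
gripper_width: 0.005
gripper_force: 1.7
```

Run:
```python
from h import *
st();im=capture("scene");print(rec("flap_edge","scene"))
r=trace("flap","scene")
if r:
  m=r[0]["mask"];ys,xs=np.nonzero(m);c=np.c_[xs,ys];print("px",c[np.argmin(xs)],c[np.argmin(ys)],c[np.argmax(ys)],c[np.argmax(xs)],len(xs))
```

```text
27.22 [ 0.4794 -0.0293  0.0814] yaz 95.4 tilt [ 0.002 -0.001] w 0.4 F [-0.9  0.5  3.5] gf 1.7 j [  16.   15.  -29.    0.  -45. -101.]
[(0.87, array([ 0.5457, -0.0435,  0.0992]))]
px [234 248] [304 180] [291 281] [354 202] 6019
```

>>> servo_tool(deltas=[{"tx": 0,"ty": 0,"tz": 2,"ax": 0,"ay": 0,"az": 0,"claw": 0},{"tx": 0,"ty": 0,"tz": 4,"ax": 0,"ay": 0,"az": 0,"claw": 0},{"tx": 0,"ty": 0,"tz": 6,"ax": 0,"ay": 0,"az": 0,"claw": 0},{"tx": 0,"ty": 0,"tz": 6,"ax": 0,"ay": 0,"az": 0,"claw": 0}])

```text
time_s: 27.7
tcp_pos: [0.4796, -0.0291, 0.0768]
ee_rot: [[-0.995, -0.095, 0.004], [-0.095, 0.995, -0.0], [-0.004, -0.001, -1.0]]
wrist_force: [-0.2, 0.1, -1.0]
gripper_width: 0.004
gripper_force: 0.1
```

>>> servo_tool(deltas=[{"tx": 0,"ty": 0,"tz": 2,"ax": 0,"ay": 0,"az": 0,"claw": 0},{"tx": 0,"ty": 0,"tz": 4,"ax": 0,"ay": 0,"az": 0,"claw": 0},{"tx": 0,"ty": 0,"tz": 5,"ax": 0,"ay": 0,"az": 0,"claw": 0},{"tx": 0,"ty": 0,"tz": 5,"ax": 0,"ay": 0,"az": 0,"claw": 0}])

```text
time_s: 28.03
tcp_pos: [0.4796, -0.0292, 0.0702]
ee_rot: [[-0.996, -0.095, 0.003], [-0.095, 0.996, -0.001], [-0.003, -0.001, -1.0]]
wrist_force: [0.1, 1.0, -0.4]
gripper_width: 0.007
gripper_force: 0.0
```

Run:
```python
from h import *
st();im=capture("scene");print(rec("flap_edge","scene"))
r=trace("flap","scene")
if r:
  m=r[0]["mask"];ys,xs=np.nonzero(m);c=np.c_[xs,ys];print("px",c[np.argmin(xs)],c[np.argmin(ys)],c[np.argmax(ys)],c[np.argmax(xs)],len(xs))
```

```text
28.03 [ 0.4796 -0.0292  0.0702] yaz 95.4 tilt [ 0.003 -0.001] w 0.6 F [ 0.1  1.  -0.4] gf 0.0 j [  16.   16.  -30.    0.  -44. -101.]
[(0.75, array([ 0.5654, -0.069 ,  0.0876])), (0.58, array([ 0.5462, -0.046 ,  0.092 ]))]
px [235 252] [302 184] [291 280] [355 203] 5785
```

>>> servo_tool(deltas=[{"tx": 0,"ty": 0,"tz": 2,"ax": 0,"ay": 0,"az": 0,"claw": 0},{"tx": 0,"ty": 0,"tz": 3,"ax": 0,"ay": 0,"az": 0,"claw": 0},{"tx": 0,"ty": 0,"tz": 3,"ax": 0,"ay": 0,"az": 0,"claw": 0}])

```text
time_s: 28.43
tcp_pos: [0.4795, -0.0292, 0.0673]
ee_rot: [[-0.996, -0.095, 0.002], [-0.095, 0.996, -0.001], [-0.002, -0.001, -1.0]]
wrist_force: [0.1, -0.3, -0.5]
gripper_width: 0.006
gripper_force: 0.0
```

>>> servo_tool(deltas=[{"tx": 0,"ty": 0,"tz": 1.5,"ax": 0,"ay": 0,"az": 0,"claw": 0},{"tx": 0,"ty": 0,"tz": 3,"ax": 0,"ay": 0,"az": 0,"claw": 0},{"tx": 0,"ty": 0,"tz": 3,"ax": 0,"ay": 0,"az": 0,"claw": 0}])

```text
time_s: 28.68
tcp_pos: [0.4798, -0.0293, 0.0668]
ee_rot: [[-0.995, -0.096, 0.003], [-0.096, 0.995, -0.001], [-0.003, -0.002, -1.0]]
wrist_force: [-5.4, 0.7, 15.8]
gripper_width: 0.004
gripper_force: 7.6
```

Run:
```python
from h import *
st();im=capture("scene");print(rec("flap_edge","scene"))
r=trace("flap","scene")
if r:
  m=r[0]["mask"];ys,xs=np.nonzero(m);c=np.c_[xs,ys];print("px",c[np.argmin(xs)],c[np.argmin(ys)],c[np.argmax(ys)],c[np.argmax(xs)],len(xs))
```

```text
28.68 [ 0.4798 -0.0293  0.0668] yaz 95.5 tilt [ 0.003 -0.001] w 0.3 F [-5.4  0.7 15.8] gf 7.6 j [  16.   17.  -30.    0.  -43. -101.]
[(0.61, array([ 0.5484, -0.0426,  0.0915]))]
px [235 253] [302 185] [291 281] [355 202] 5702
```

>>> servo_tool(deltas=[{"tx": 0,"ty": 0,"tz": 1,"ax": 0,"ay": 0,"az": 0,"claw": 0},{"tx": 0,"ty": 0,"tz": 2,"ax": 0,"ay": 0,"az": 0,"claw": 0},{"tx": 0,"ty": 0,"tz": 2,"ax": 0,"ay": 0,"az": 0,"claw": 0},{"tx": 0,"ty": 0,"tz": 2,"ax": 0,"ay": 0,"az": 0,"claw": 0}])

```text
time_s: 29.17
tcp_pos: [0.4798, -0.0293, 0.0666]
ee_rot: [[-0.995, -0.097, 0.004], [-0.097, 0.995, -0.002], [-0.004, -0.002, -1.0]]
wrist_force: [-10.6, 2.6, 26.9]
gripper_width: 0.004
gripper_force: 13.7
```

Run:
```python
from h import *
st()
```

```text
29.17 [ 0.4798 -0.0293  0.0666] yaz 95.5 tilt [ 0.004 -0.002] w 0.4 F [-10.6   2.6  26.9] gf 13.7 j [  16.   17.  -30.    0.  -43. -101.]
```

27 N with no further travel means it is solid on the rim. Retreat and check.

>>> servo_tool(deltas=[{"tx": 0,"ty": 0,"tz": -5,"ax": 0,"ay": 0,"az": 0,"claw": 0},{"tx": 0,"ty": 0,"tz": -25,"ax": 0,"ay": 0,"az": 0,"claw": 0},{"tx": 0,"ty": 0,"tz": -60,"ax": 0,"ay": 0,"az": 0,"claw": 0},{"tx": 0,"ty": 0,"tz": -100,"ax": 0,"ay": 0,"az": 0,"claw": 0},{"tx": 10,"ty": 0,"tz": -140,"ax": 0,"ay": 0,"az": 0,"claw": 0},{"tx": 20,"ty": 30,"tz": -170,"ax": 0,"ay": 0,"az": 0,"claw": 0},{"tx": 40,"ty": 70,"tz": -180,"ax": 0,"ay": 0,"az": 0,"claw": 0},{"tx": 60,"ty": 110,"tz": -180,"ax": 0,"ay": 0,"az": 0,"claw": 0},{"tx": 70,"ty": 150,"tz": -180,"ax": 0,"ay": 0,"az": 0,"claw": 0},{"tx": 70,"ty": 190,"tz": -180,"ax": 0,"ay": 0,"az": 0,"claw": 0},{"tx": 70,"ty": 200,"tz": -180,"ax": 0,"ay": 0,"az": 0,"claw": 0},{"tx": 70,"ty": 200,"tz": -180,"ax": 0,"ay": 0,"az": 0,"claw": 0}])

```text
time_s: 30.17
tcp_pos: [0.3901, 0.1664, 0.2425]
ee_rot: [[-0.995, -0.1, 0.004], [-0.1, 0.995, 0.001], [-0.004, 0.0, -1.0]]
wrist_force: [-0.9, -0.3, -0.1]
gripper_width: 0.005
gripper_force: 0.0
```

Run:
```python
from h import *
st();im=capture("scene");r=trace("flap","scene")
if r:
  m=r[0]["mask"];ys,xs=np.nonzero(m);c=np.c_[xs,ys];print("px",c[np.argmin(xs)],c[np.argmin(ys)],c[np.argmax(ys)],c[np.argmax(xs)],len(xs))
for l,z in [("rotor",.06),("tray",.024)]: rect(l,z,"scene");print(rec(l,"scene"))
im=capture("top")
for l,z in [("rotor",.06),("tray",.024),("can",.018),("bottle",.08),("cap",.03)]: rect(l,z)
```

```text
30.17 [0.3901 0.1664 0.2425] yaz 95.7 tilt [0.004 0.001] w 0.4 F [-0.9 -0.3 -0.1] gf 0.0 j [  45.   -0.  -22.    0.  -68. -130.]
px [235 253] [303 184] [289 280] [355 202] 5861
rotor none
[(0.66, array([0.7361, 0.2251, 0.0236]))]
tray 0.73 8852 c 521.1 4.4 wh 191.7 365.3 ang 5.75 mean [527.4 -13.8] px 235 355 184 308
[(0.56, array([0.489 , 0.3178, 0.0155]))]
rotor none
tray 0.9 1203 c 487.6 313.8 wh 152.5 47.7 ang 86.25 mean [487.7 314.7] px 161 224 275 295
can 0.68 185 c 439.7 -336.4 wh 27.8 39.0 ang 15.62 mean [ 439.5 -335.9] px 455 472 292 305
bottle 0.62 344 c 600.9 -289.8 wh 48.8 45.0 ang 87.2 mean [ 601.2 -289.5] px 436 457 219 238
cap 0.69 6952 c 548.0 -25.7 wh 147.4 281.6 ang 5.43 mean [547.2 -25.6] px 272 395 221 292
```

```bash
python3 -c "
from station import *
print(finish_job())"
```

```text
the job is handed in; nothing more can be done
None
```

I handed the job in at about 30 s: tray on the cork, rotor on the rollers with its white dot near the top, and flap pressed shut on the rim. The rotor couldn't be seen after the flap closed, the cap and spacer weren't re-detected at the end, and no verdict was returned.

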